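Latch the phone into the clamping jig

ROBOT

A 7-joint arm with a two-finger parallel gripper is mounted at the origin on the work surface. World frame = base frame: x ahead of the robot, y to its left, z up, the work surface at z = 0. Lengths are in m, angles in degrees, forces in N, time in s.
With the tool pointing down it reaches from about 0.425 to 0.875 m from the base axis. Payload 4.7 kg.
Tool frame: the origin (TCP) lies on the centre line of the jaws, within the pads' length; the fingertips stand env.nose_length ahead of it and the grasp point (between the pads) lies 8 mm behind it (env.nose_length is the distance from the TCP to the fingertips, in m); y points along the fingers, z is the direction in which the jaws open and shut, and the axes are right-handed (so a half turn about y gives the same grasp; the last joint's range is limited). The gripper opens to 87 mm and grips with 3 to 60 N. Pads are 19 mm wide; open, the fingers measure 117 mm over their backs; the gripper's body (75 mm by 190 mm) begins 51 mm behind the grasp point.
Start: joints at [68.589, 18.392, -4.016, 83.108, 1.295, 78.541, -3.26], TCP at [0.246, -0.602, 0.234] pointing down, gripper open.
Joint ranges: [-163.93, 163.93], [-17.29, 119.83], [-79.2, 71.16], [3.27, 140.29], [-89.18, 269.18], [5.43, 117.66], [-154.24, 154.24]. Speed limits (degrees/s): [147.25, 147.25, 180, 180, 180, 180, 180].

INTERFACE

Orientations are given as [roll, pitch, yaw] about the fixed x, y, z axes, in that order (R = Rz(yaw) Ry(pitch) Rx(roll)).
In Python, from cell import env, read_camera, camera_info, job, models gives the robot as it stands.
- The arm moves only by the tool move_arm, never from a script. Its argument "moves" is a list of rows, each a list of 6 numbers: the shift along the tool's x, y, z in mm, then the turn, a rotation vector about the tool's x, y, z in degrees. In form: [[x, y, z, ax, ay, az], ...]. A call has 1 to 20 rows; each row is the pose to reach, as a shift and turn from the pose commanded when the call began, along the tool's axes at that moment; what a row does not reach only later rows make up. A row lasts 1/12 s, in which the tool goes at most 41.7 mm and 7.16 degrees, less where a joint would pass 70% of its speed; a pose out of reach is approached as far as the arm can. A call with a gripper value outside its range is refused whole. "claw" is the finger opening in mm, from 0 to 87, set as the call begins (left out, the last holds). The fingers move at their own pace and stop on an object; "newtons" is the grip in N (left out, the last holds). Time passes only in rows, so rows that repeat a pose let the fingers close. It gives the time, the measured TCP pose, the force and the opening at its end, in the units of the state.
- env.get_obs(): the state, without advancing time (a new reading comes with each control period).
- read_camera(name): name is "scene" or "top" or "wrist"; returns (picture, depth): 480x640x3 uint8, red, green, blue; 480x640 float32, m along the optical axis (not along the pixel's ray), 0 where there is no reading.
- camera_info(name): a dict with "fx", "fy", "cx", "cy" (pixels), "R" (3x3) and "t" (3): a world point X has camera coordinates R X + t. Camera axes: x right, y down, z forward; pixel columns grow to the right and rows downward; lengths in m; the calibration is good to about 2 mm. A picture is of the moment at which its call begins: read the wrist's pose just before it. camera_info takes no time and is no camera call; for the wrist camera it gives the pose at the moment of the call.
- job.sign_off(): hands the job in, once; it reports no verdict.
Trained networks look in the newest picture that a camera, given by its name, has taken for a name from the list of things; names that differ only in an ending like _2 or _b are one class to them, and where a whole thing is asked for, a point or a joint stands for the part that bears it (a point fixed in the world has none). Each returns a list of dicts, best first, with "score" (0 to 1); they miss things now and then, are a little off and sometimes report something else, mostly with a low value. They report only what shows in the picture. A call takes as long as a camera call.
- models.spot_in(target, camera): "point" ([x, y, z] in m, in world coordinates, good to about 4 mm: the middle of the surface that is visible of it).
- models.cut_out(target, camera): "mask" (480x640 bool, what is visible of it).
The state is a dict: "time_s": time; "qpos": joint angles; "joint_velocities": joint speeds; "effort": joint torques, N m; "tool_pos": TCP position; "tool_rot": TCP orientation; "force": force on the tool from outside, world axes, zero at the start; "wrist_torque": the same for the moment, N m; "grip_width": finger opening in m.
Only numpy, scipy, OpenCV 4.12 (cv2) and the standard library are available. Lean on these libraries where they do the work, as an engineer would, in place of code of your own. Each camera call takes 0.05 s, during which the arm holds its last target.

TASK

Clamp the phone in the jig with its draw latch: swing the wire loop over the keeper, draw it back with a light pull until it seats behind the turned-down end of the keeper's lip, let go of it, then push the lever over past centre until it lies fully down and holds the jaw against the phone by itself. Work gently: do not drag the jaw along with the loop (the lever does the pulling), do not lean on the phone or slam the lever onto its rest, and leave everything else on the desk where it is.

Things in the scene. Friction and masses are not known exactly. Their poses are not given: they have to be found in the camera images.
- jig: Aluminium base plate 356 x 204 x 10 mm, fixed to the desk, carrying latch, sliding jaw and phone. Origin: on the desk, straight below the lever's pivot. Axes: x along the plate from the lever towards keeper, phone and jaw; y across; z up. In this frame (mm) the plate spans x -105..251, y -102..102; lever rest: black block x -52..-40, top z 50; fence x 124..132, top z 20.
- pivot (a point): The lever's pivot: on the jig's centre line at jig x 0, 60 mm above the desk, its axis parallel to jig y, between two steel cheeks (x -9..9, y -14..14 mm, up to z 64).
- keeper_post (a point): Where the keeper would stand at the outer end of its 20 mm adjusting slot: far face (away from the lever) of its post, under its lip, jig x 105, z 57 mm. The keeper, a steel hook 20 mm wide on the jaw, is really screwed fast 0 to 20 mm nearer the lever (jig -x) than that, different each time: find it by feel or sight. Round its foot: the jaw's cross bar (x 77..103, y -93..93, top z 19.5).
- keeper_lip (a point): End of the keeper's lip, if it stood at the slot's outer end: jig x 114, z 54 mm (really 0 to 20 mm nearer the lever, like the post). Lip: z 57..62, reaches 9 mm past the post's face, away from the lever; its last 2 mm turn down to z 54. Below, a ledge (top z 45) runs 36 mm out from the post. The end bar comes down past the lip, then back along the ledge, under the lip, to the post (bar z 48 to 54).
- loop_bar (a point): Centre of the 6 mm end bar (along jig y) of the latch's rigid steel wire loop; a round cap 12 mm across, 6 mm thick on each end, 48 mm over the caps: pinch the caps from above, a finger on either side along jig y. The loop swings on a pin 30 mm up the lever from its pivot; pin to end bar 113 mm. A weak spring lifts the loop (under 0.5 N at the bar): let go unhooked, it rises. Moving the bar swings the lever.
- lever_tip (a point): Point in the lever's black grip, 68 mm from the lever's pivot along the lever, mid thickness. The grip is 10 mm thick, 26 mm wide along jig y and spans 46 to 78 mm from the pivot.
- lever (a joint): Lever angle, rad: 0 = upright, positive = leaning away from the keeper (towards jig -x), range -0.7 to 1.72. With the loop seated and just taut it stands at about 0 to 1. Dead centre is at about 1.5; past it the latch snaps on; 1.72 = fully down on its rest. Pushing at the grip takes up to about 12 N.
- jaw (a joint): Travel of the sliding jaw towards the lever, m: 0 = open (start). A return spring holds it open with only 4 N, rising 1.3 N per mm; the closed latch draws it 5 to 25 mm. From about 3 mm on, its rubber pad presses the phone against the fence.
- pad: Black rubber pad on the jaw's far bar that meets the phone (120 mm long, 12 to 24 mm above the desk, face at jig x 209). Its origin is that of the jig, shifted with the jaw; not to be handled.
- phone_center (a point): Centre of the dark phone (150 x 74 x 9 mm, long side along jig y) lying on the jig plate between fence and jaw. Not to be leaned on.
- spare_phone_center (a point): White-backed spare phone lying beyond the lever end of the jig, 150 x 74 x 9 mm; a point inside it. A bystander, to be left alone.
- screwdriver_mid (a point): Screwdriver lying beside the jig, 150 mm long; a point inside it. A bystander, to be left alone.
- pry_bar_mid (a point): Black plastic pry bar 120 x 10 x 5 mm lying beside the phone end of the jig; a point inside it. A bystander, to be left alone.
- puller_mid (a point): Rubber suction puller, 54 mm wide, 40 mm tall; a point inside it. A bystander, to be left alone.
- cleaner_mid (a point): Small bottle, 44 mm wide, 110 mm tall; a point inside it. A bystander, to be left alone.
- screw_tin_mid (a point): Round tin 60 mm wide, 24 mm tall; a point inside it. A bystander, to be left alone.

How it is judged (in metres and radians):
On the way, in this order (a step that is already met when the one before it is completed fails the run):
1. the loop's end bar is down behind the keeper, below its lip, and the jaw still open (z of loop_bar in the frame of jig below 0.0555 m and x of loop_bar in the frame of jig above 0.084 m and value of joint jaw below 0.0015 m), for 0.1 s.
2. the lever is over centre with the jaw drawn in (value of joint lever above 1.56 rad and value of joint jaw above 0.003 m), for 0.2 s.
At the end, for the whole second after the job is handed in: The lever rests past centre (over 1.60 rad), the loop still hooked under the keeper's lip, the jaw drawn in by more than 3 mm and its pad pressing the phone with more than 0.8 N, all at rest with the robot clear (value of joint lever above 1.6 rad and value of joint jaw above 0.003 m and contact force between phone and pad above 0.8 N and linear speed of phone below 0.02 m/s and z of loop_bar in the frame of jig below 0.0555 m); the robot touches nothing.
It fails at once if the jaw is dragged along with the loop: drawn in by more than 1.5 mm while the fingers hold the loop (value of joint jaw above 0.0015 m and contact force between the fingers and bail above 1 N).
It fails at once if the lever is pushed with more than 30 N (contact force between the fingers and lever above 30 N).
It fails at once if the phone is leaned on by more than 5 N (contact force between any of the fingers, the arm and phone above 5 N).
It fails at once if something else on the desk is moved by more than 20 mm (distance of any of spare_phone_center, screwdriver_mid, pry_bar_mid, puller_mid, cleaner_mid, screw_tin_mid from where it was at the start of the episode above 0.02 m).
It also fails if it takes over 61 s, if anything falls off the work surface, if the arm or the gripper's body presses on something with over 40 N, if the wrist force passes 120 N, or if a joint passes its speed limit or range.

## Working session

There is one attempt and no reset: what is moved stays moved. The work goes in short steps, Python scripts to look and compute and a tool call to move; the robot and the scene stay as the last step left them, time stands still between calls to the robot, and variables do not carry over. Pictures are saved under pics/ and viewed, and the job is handed in when it is done.

Besides the shell and the picture viewer there is one more tool, called as name(argument=value, ...) on one line, values as JSON. move_arm: Moves the arm, as the interface text tells. Its arguments: {"type":"object","properties":{"moves":{"type":"array","items":{"type":"array","items":{"type":"number"}}},"claw":{"type":"number"},"newtons":{"type":"number"}},"required":["moves"]}

```bash
mkdir -p pics; ls; cat > h.py <<'E'
import numpy as np, cv2
from scipy.spatial.transform import Rotation as Ro
from cell import env, read_camera, camera_info, job, models
def shot(n,f):
    ci=camera_info(n); p,d=read_camera(n); cv2.imwrite('pics/'+f+'.png',p[:,:,::-1]); np.savez('pics/'+f+'.npz',p=p,d=d,**{k:np.array(v) for k,v in ci.items()}); return p,d,ci
def w(ci,d,u,v,z=None):
    z=d[v,u] if z is None else z
    c=np.array([(u-ci['cx'])/ci['fx']*z,(v-ci['cy'])/ci['fy']*z,z]); return np.array(ci['R']).T@(c-np.array(ci['t']))
def proj(ci,X):
    c=np.array(ci['R'])@X+np.array(ci['t']); return ci['fx']*c[0]/c[2]+ci['cx'],ci['fy']*c[1]/c[2]+ci['cy']
E
python3 - <<'E'
from h import *
print(env.get_obs(), env.nose_length)
for n in ['scene','top','wrist']: shot(n,n+'0')
for t in ['loop_bar','pivot','keeper_post','keeper_lip','lever_tip','phone_center']:
    for c in ['top','scene']:
        r=models.spot_in(t,c); print(t,c,[(np.round(q['point'],4),round(q['score'],2)) for q in r[:2]])
E
```

```text
pics
{'time_s': 0.0, 'qpos': array([68.58750486, 18.43976142, -4.01412   , 83.17576051,  1.29516175,
       78.54102232, -3.26041419]), 'joint_velocities': array([-0.03997401, -0.01840678,  0.04050245,  0.02911613, -0.00076919,
       -0.02666518,  0.01078956]), 'effort': array([ 3.34834249e-04, -4.91296685e+01, -4.03844845e-01, -3.12524772e+01,
       -6.40834705e-02,  4.39641159e-02,  2.03460058e-04]), 'tool_pos': array([ 0.24554386, -0.60125224,  0.23244583]), 'tool_rot': array([-9.01112961e+01, -6.41709790e-03, -1.57779451e+02]), 'force': array([-0.39093289,  0.14647495,  0.41446389]), 'wrist_torque': array([-0.03017489,  0.00155833, -0.05355372]), 'grip_width': 0.08674167269884518} 0.011
loop_bar top [(array([ 0.5632, -0.0035,  0.1117]), 0.58)]
loop_bar scene [(array([0.6431, 0.4564, 0.0231]), 0.75), (array([ 0.7483, -0.101 ,  0.0198]), 0.54)]
pivot top [(array([ 0.5637, -0.0329,  0.0113]), 0.7)]
pivot scene [(array([ 0.5864, -0.063 ,  0.0115]), 0.97)]
keeper_post top [(array([ 0.5697, -0.02  ,  0.1175]), 0.57), (array([0.5465, 0.0805, 0.0148]), 0.56)]
keeper_post scene [(array([0.5699, 0.0646, 0.0243]), 0.89)]
keeper_lip top [(array([0.5533, 0.0827, 0.0197]), 0.66)]
keeper_lip scene [(array([0.5679, 0.067 , 0.0223]), 0.93), (array([0.6411, 0.4548, 0.0201]), 0.15)]
lever_tip top [(array([ 0.5698, -0.0203,  0.1146]), 0.82)]
lever_tip scene [(array([ 0.5852, -0.0706,  0.1108]), 0.73), (array([0.5691, 0.0683, 0.0247]), 0.51)]
phone_center top [(array([0.5461, 0.0913, 0.0228]), 0.94), (array([0.4041, 0.4455, 0.0751]), 0.44)]
phone_center scene [(array([0.5543, 0.0894, 0.0166]), 0.61)]
```

View pics/top0.png

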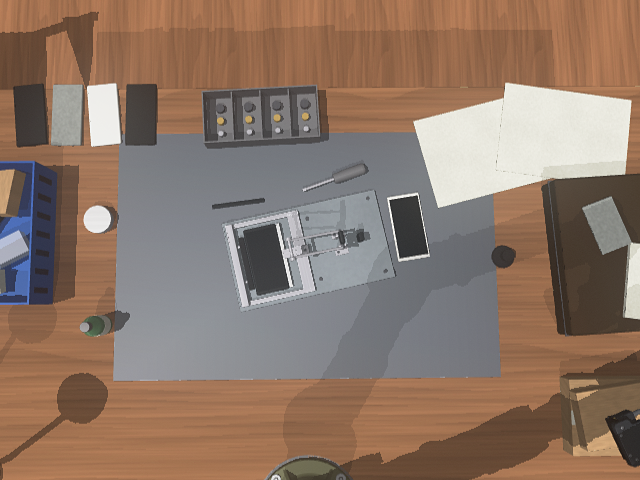

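View pics/scene0.png

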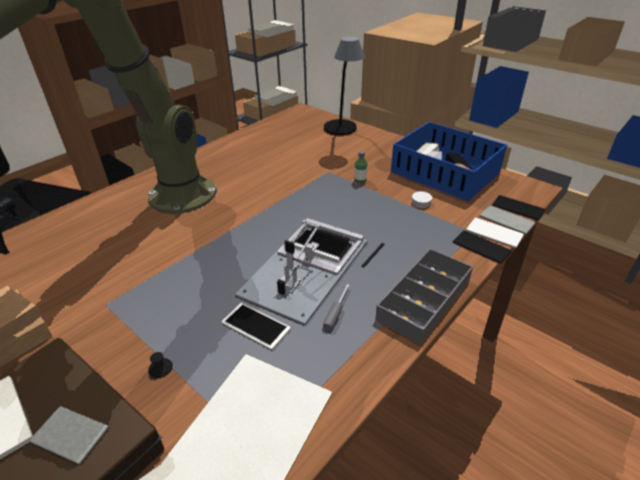

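View pics/wrist0.png

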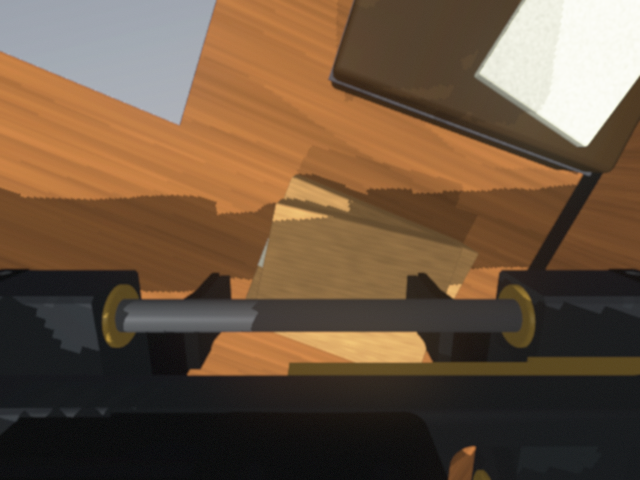

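```bash
python3 - <<'E'
import numpy as np,cv2
p=cv2.imread('pics/top0.png')[180:320,210:440]; cv2.imwrite('pics/top0z.png',cv2.resize(p,None,fx=3.4,fy=3.4,interpolation=cv2.INTER_CUBIC))
p=cv2.imread('pics/scene0.png')[205:330,230:390]; cv2.imwrite('pics/scene0z.png',cv2.resize(p,None,fx=4.5,fy=4.5,interpolation=cv2.INTER_CUBIC))
from h import *
z=np.load('pics/top0.npz'); d=z['d']; ci={k:z[k] for k in ['fx','fy','cx','cy','R','t']}
for u,v in [(224,226),(374,193),(393,274),(242,308),(320,215),(340,280)]: print(u,v,w(ci,d,u,v).round(4))
# plate mask by height
vv,uu=np.mgrid[180:320,210:410]; Z=d[vv,uu]
c=np.stack([(uu-ci['cx'])/ci['fx']*Z,(vv-ci['cy'])/ci['fy']*Z,Z],-1); X=(c-ci['t'])@ci['R']
m=(X[...,2]>0.006)&(X[...,2]<0.3)
n,l,s,_=cv2.connectedComponentsWithStats(m.astype(np.uint8)); k=1+np.argmax(s[1:,4]); print(s[1:])
P=X[l==k][:,:2].astype(np.float32); r=cv2.minAreaRect(P*1000); print(r, cv2.boxPoints(r))
E
```

```text
224 226 [0.6222 0.184  0.0086]
374 193 [ 0.6955 -0.1573  0.009 ]
393 274 [ 0.5102 -0.1957  0.0124]
242 308 [0.4374 0.1425 0.0105]
320 215 [ 0.645  -0.0334  0.0131]
340 280 [ 0.4977 -0.0765  0.0144]
[[  5   0   1   1   1]
 [ 12   0   1   1   1]
 [ 14   1   1   1   1]
 ...
 [172 138   1   1   1]
 [179 138   1   1   1]
 [192 138   1   1   1]]
((566.3568115234375, -4.1389007568359375), (209.4944610595703, 362.0951843261719), 12.185785293579102) [[ 425.75378  150.71909]
 [ 502.18567 -203.21747]
 [ 706.95984 -158.99689]
 [ 630.52795  194.93967]]
```

View pics/top0z.png

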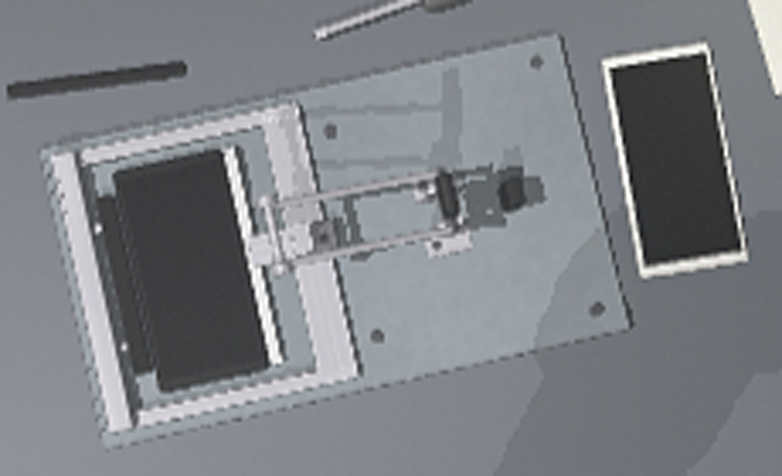

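View pics/scene0z.png

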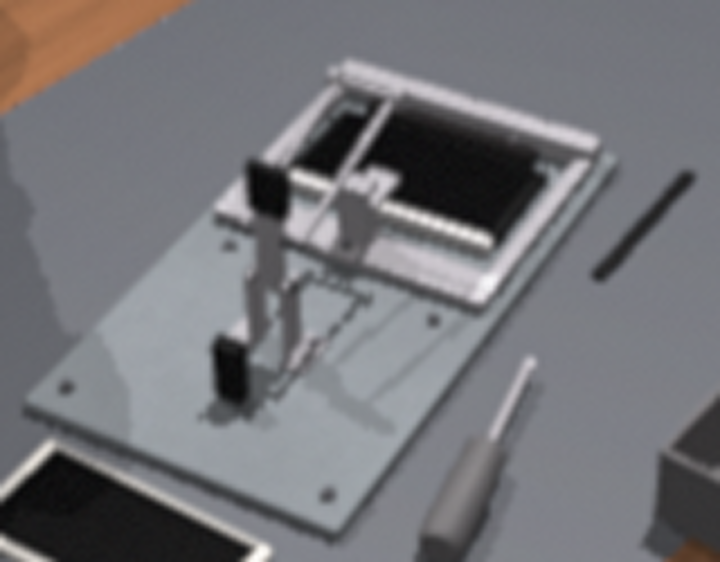

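```bash
python3 - <<'E'
from h import *
o=env.get_obs(); ci=camera_info('wrist'); R=Ro.from_euler('xyz',o['tool_rot'],degrees=True)
Rc=np.array(ci['R']); C=-Rc.T@np.array(ci['t'])
print('cam in tool mm',R.inv().apply(C-o['tool_pos'])*1000); print('cam axes in tool (rows)',np.array([R.inv().apply(a) for a in Rc]).round(3)); print(ci['fx'],ci['cx'],ci['cy'])
z=np.load('pics/top0.npz'); d=z['d']; ct={k:z[k] for k in ['fx','fy','cx','cy','R','t']}
for u,v in [(221.8,224.1),(375.3,190.3),(395.9,275.6),(240.9,311.5)]:
    # intersect z=0.010
    a=w(ct,d,u,v,1.); C=-ct['R'].T@ct['t']; print((C+(a-C)*(0.010-C[2])/(a-C)[2]).round(4))
Rt=Ro.from_euler('xyz',[-90,0,-77.8],degrees=True)
piv=np.array([.5818,-.0754]);dx=np.array([-.211,.977])
print('target dpos over jig x=60 z .30 in tool', R.inv().apply(np.array([*(piv+.06*dx),.30])-o['tool_pos'])*1000, (R.inv()*Rt).as_rotvec(degrees=True))
E
```

```text
cam in tool mm [ -65.92700902 -149.43098335   -0.27015324]
cam axes in tool (rows) [[ 0.    -0.     1.   ]
 [ 0.969 -0.247 -0.   ]
 [ 0.247  0.969  0.   ]]
348.71661663149143 318.17930851990843 242.91881840294533
[0.6264 0.1888 0.01  ]
[ 0.7015 -0.1602  0.01  ]
[ 0.5067 -0.2025  0.01  ]
[0.4297 0.145  0.01  ]
target dpos over jig x=60 z .30 in tool [-520.56019927  -66.4411444  -419.26309082] [-6.38040426e-03 -7.99804062e+01  9.00151459e-03]
```

move_arm(moves=[[-520, -66, -420, 0, -80, 0], [-520, -66, -420, 0, -80, 0], [-520, -66, -420, 0, -80, 0], [-520, -66, -420, 0, -80, 0], [-520, -66, -420, 0, -80, 0], [-520, -66, -420, 0, -80, 0], [-520, -66, -420, 0, -80, 0], [-520, -66, -420, 0, -80, 0], [-520, -66, -420, 0, -80, 0], [-520, -66, -420, 0, -80, 0], [-520, -66, -420, 0, -80, 0], [-520, -66, -420, 0, -80, 0], [-520, -66, -420, 0, -80, 0], [-520, -66, -420, 0, -80, 0], [-520, -66, -420, 0, -80, 0], [-520, -66, -420, 0, -80, 0], [-520, -66, -420, 0, -80, 0], [-520, -66, -420, 0, -80, 0], [-520, -66, -420, 0, -80, 0], [-520, -66, -420, 0, -80, 0]])

```text
time_s: 2.42
tool_pos: [0.5679, -0.0184, 0.2992]
tool_rot: [-90.1, -0.1, -77.9]
force: [-0.3, -0.2, -0.1]
grip_width: 0.0872
```

```bash
python3 - <<'E'
from h import *
o=env.get_obs(); print(o['time_s'],o['tool_pos'],o['tool_rot'],o['force'],o['qpos'])
shot('wrist','w1')
for t in ['loop_bar','pivot','keeper_post','keeper_lip','lever_tip']:
    r=models.spot_in(t,'wrist'); print(t,[(np.round(q['point'],4),round(q['score'],2)) for q in r[:2]])
E
```

```text
2.4167 [ 0.56786988 -0.01841208  0.29923127] [-9.00598520e+01 -6.35362903e-02 -7.79313929e+01] [-0.31324263 -0.16159803 -0.05710606] [ 33.19942079   9.97283412 -38.64350196  88.04975036   6.3111525
  84.21722766   6.40514854]
loop_bar [(array([0.5595, 0.0069, 0.1161]), 0.85)]
pivot []
keeper_post [(array([0.5511, 0.1201, 0.0208]), 0.74)]
keeper_lip [(array([0.5474, 0.1208, 0.0173]), 0.61)]
lever_tip [(array([ 0.5785, -0.0315,  0.1157]), 0.65)]
```

View pics/w1.png

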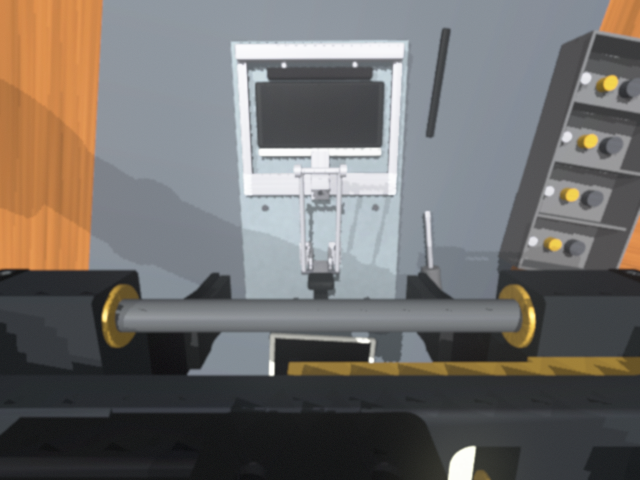

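```bash
python3 - <<'E'
import cv2
p=cv2.imread('pics/w1.png')[30:300,220:420]; cv2.imwrite('pics/w1z.png',cv2.resize(p,None,fx=2.2*1.0,fy=2.2,interpolation=cv2.INTER_CUBIC))
p=cv2.imread('pics/w1.png')[140:300,270:370]; cv2.imwrite('pics/w1zz.png',cv2.resize(p,None,fx=3.7,fy=3.7,interpolation=cv2.INTER_CUBIC))
from h import *
z=np.load('pics/w1.npz'); d=z['d']; ci={k:z[k] for k in ['fx','fy','cx','cy','R','t']}
vv,uu=np.mgrid[30:290,215:420]; Z=d[vv,uu]
c=np.stack([(uu-ci['cx'])/ci['fx']*Z,(vv-ci['cy'])/ci['fy']*Z,Z],-1); X=(c-ci['t'])@ci['R']
np.save('pics/X1.npy',X)
print('z desk/plate',np.median(X[20:60,3:8,2]),np.median(X[185:215,70-40:60,2]))
# jig frame guess
th=np.deg2rad(102.3); ex=np.array([np.cos(th),np.sin(th)]); ey=np.array([-np.sin(th),np.cos(th)])
cen=np.array([.5661,-.0060]); piv=cen-.073*ex
J=np.stack([(X[...,:2]-piv)@ex,(X[...,:2]-piv)@ey,X[...,2]],-1)*1000
np.save('pics/J1.npy',J)
m=(J[...,2]>5)&(J[...,2]<25)
# edges per row of plate
m2=(J[...,2]>5)
for r in range(15,200,20):
    row=np.where(m2[r])[0]; row=row[(np.abs(J[r,row,1])<130)]; print(r+30,row.min()+215,row.max()+215,J[r,row.min()].round(1),J[r,row.max()].round(1))
for u in [260,300,340,380]:
    col=np.where(m2[:60,u-215])[0]; print('top',u,col.min()+30,J[col.min(),u-215].round(1))
E
```

```text
z desk/plate -0.0008861029378356357 0.008110581079636282
45 231 408 [247.7 100.5   9.3] [ 247.3 -100.9    7.4]
65 228 407 [128.    1.8 448.6] [ 226.5 -101.     7.3]
85 233 406 [206.  101.5   7.1] [ 205.2 -101.2    6.6]
105 234 405 [184.3 102.1   5.2] [ 183.  -101.     8.1]
125 236 404 [161.4 100.4   8.9] [ 160.7 -101.6    5.9]
145 237 403 [138.3 100.7   8.3] [ 137.5 -101.3    7.3]
165 238 402 [114.6 101.    8.1] [ 113.7 -101.4    7.5]
185 231 401 [128.    1.8 448.6] [  89.4 -101.1    9.2]
205 229 400 [128.    1.8 448.6] [  64.  -101.6    7.4]
225 242 399 [ 39.3 100.4   8.9] [  37.9 -102.1    6. ]
top 260 41 [252.   67.6   7.8]
top 300 40 [253.   22.2   7.1]
top 340 40 [252.5 -23.3   8.2]
top 380 40 [252.3 -68.6   8.1]
```

View pics/w1zz.png

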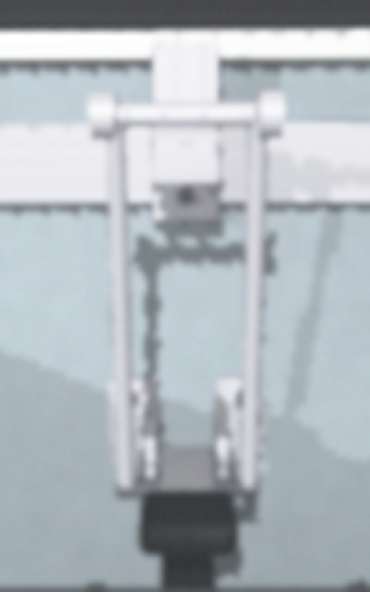

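```bash
python3 - <<'E'
import numpy as np
J=np.load('pics/J1.npy')
for u in [320,326,300,298,343]:
    print('col',u)
    for v in range(140,262,2 if u in(320,) else 3): 
        j=J[v-30,u-215]
        if j[2]>25: print(v,j.round(1),end=' ; ')
    print()
for v in (164,170,175): print(v,[ (u,)+tuple(J[v-30,u-215].round(1)) for u in range(292,352,4) if J[v-30,u-215][2]>25])
E
```

```text
col 320
150 [131.7  -0.   43.2] ; 152 [129.5  -0.   44. ] ; 154 [127.3  -0.   44.2] ; 156 [125.2   0.   43.8] ; 158 [122.9   0.   41.9] ; 160 [120.8   0.   43.7] ; 162 [118.6   0.   44.9] ; 164 [116.3   0.   42.1] ; 166 [114.2   0.   44. ] ; 168 [114.9   0.4 119. ] ; 170 [113.1   0.4 119.4] ; 172 [111.3   0.4 120.1] ; 174 [1.052e+02 1.000e-01 4.250e+01] ; 176 [1.04e+02 1.00e-01 5.98e+01] ; 178 [101.8   0.2  60.1] ; 180 [99.5  0.1 58. ] ; 182 [97.5  0.2 60.2] ; 184 [95.4  0.2 60.7] ; 186 [93.1  0.2 60.3] ; 188 [90.9  0.2 59.7] ; 260 [ 6.2  0.4 55.3] ; 
col 326
152 [129.5  -6.8  42.2] ; 155 [126.2  -6.8  42.8] ; 158 [122.9  -6.8  42.1] ; 161 [119.6  -6.8  43.6] ; 164 [116.3  -6.8  42.8] ; 167 [115.8  -5.2 118.4] ; 170 [113.1  -5.1 120.6] ; 173 [110.4  -5.2 119.2] ; 176 [104.   -6.4  60.6] ; 179 [100.7  -6.4  59.8] ; 182 [97.5 -6.4 60.1] ; 185 [94.2 -6.4 60.6] ; 188 [91.1 -6.4 61.6] ; 260 [ 6.1 -6.6 55.1] ; 
col 300
164 [118.6  18.8 118.7] ; 167 [116.   18.7 122.9] ; 170 [113.5  18.6 125.3] ; 173 [110.6  18.8 122.6] ; 176 [107.8  18.9 121. ] ; 179 [104.9  19.1 118.3] ; 182 [102.   19.2 
[... 1882 characters left out ...]
1.0)), (340, np.float64(113.2), np.float64(-17.9), np.float64(122.8)), (344, np.float64(113.2), np.float64(-21.6), np.float64(122.9))]
175 [(296, np.float64(108.8), np.float64(22.5), np.float64(121.6)), (300, np.float64(108.8), np.float64(18.8), np.float64(122.4)), (312, np.float64(105.1), np.float64(8.9), np.float64(60.6)), (316, np.float64(105.2), np.float64(4.5), np.float64(61.8)), (320, np.float64(105.1), np.float64(0.1), np.float64(60.9)), (324, np.float64(105.1), np.float64(-4.2), np.float64(61.1)), (328, np.float64(105.1), np.float64(-8.6), np.float64(60.9)), (340, np.float64(108.6), np.float64(-18.0), np.float64(121.5)), (344, np.float64(108.6), np.float64(-21.7), np.float64(122.3))]
```

move_arm(moves=[[-30, 40, 0.6, 0, -0.2, 0], [-52.5, 70, 0.6, 0, -0.2, 0], [-52.5, 100, 0.6, 0, -0.2, 0], [-52.5, 130, 0.6, 0, -0.2, 0], [-52.5, 150, 0.6, 0, -0.2, 0], [-52.5, 150, 0.6, 0, -0.2, 0], [-52.5, 150, 0.6, 0, -0.2, 0], [-52.5, 150, 0.6, 0, -0.2, 0]])

```text
time_s: 3.38
tool_pos: [0.5589, 0.035, 0.1511]
tool_rot: [-89.9, -0.0, -77.6]
force: [0.8, -0.1, 0.4]
grip_width: 0.0869
```

```bash
cat >> h.py <<'E'
th=np.deg2rad(102.3); ex=np.array([np.cos(th),np.sin(th)]); ey=np.array([-np.sin(th),np.cos(th)])
piv=np.array([.5661,-.0060])-.073*ex
def toJ(X): return np.stack([(X[...,:2]-piv)@ex,(X[...,:2]-piv)@ey,X[...,2]],-1)*1000
def st():
    o=env.get_obs(); F=o['force']; print('t',round(o['time_s'],2),'tcpJ',toJ(o['tool_pos']).round(1),'rot',o['tool_rot'].round(2),'Fj',(np.array([F[:2]@ex,F[:2]@ey,F[2]])).round(2),'grip',round(o['grip_width']*1000,1),'T',o['wrist_torque'].round(2)); return o
def field(f,n='wrist',zoom=None):
    p,d,ci=shot(n,f)
    vv,uu=np.mgrid[0:480,0:640]; c=np.stack([(uu-ci['cx'])/ci['fx']*d,(vv-ci['cy'])/ci['fy']*d,d],-1); J=toJ((c-np.array(ci['t']))@np.array(ci['R'])); np.save('pics/J'+f+'.npy',J); return p,J
E
python3 - <<'E'
from h import *
st(); p,J=field('w2')
E
```

```text
t 3.38 tcpJ [114.6  -1.7 151.1] rot [-8.987e+01 -3.000e-02 -7.761e+01] Fj [-0.27 -0.8   0.38] grip 86.9 T [-0.03 -0.06 -0.03]
```

View pics/w2.png

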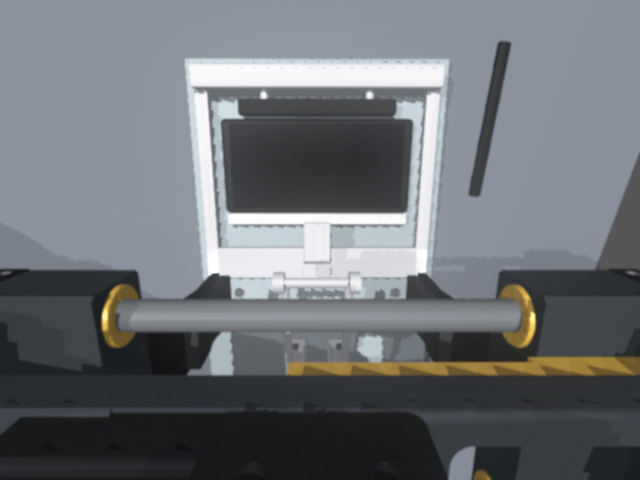

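```bash
python3 - <<'E'
from h import *
st(); J=np.load('pics/Jw2.npy')
for u in (278,317,355):
    print(u,[(v,)+tuple(J[v,u].round(1)) for v in range(214,296,3 if u==317 else 4) if 30<J[v,u,2]<135])
E
```

```text
t 3.43 tcpJ [114.6  -2.  151.6] rot [-8.982e+01 -5.000e-02 -7.761e+01] Fj [ 0.85 -0.11  0.41] grip 87.2 T [ 0.02 -0.13 -0.01]
278 [(274, np.float64(118.5), np.float64(21.4), np.float64(120.7)), (278, np.float64(116.7), np.float64(21.3), np.float64(122.1)), (286, np.float64(112.9), np.float64(21.2), np.float64(124.2)), (290, np.float64(110.0), np.float64(21.4), np.float64(122.8))]
317 [(223, np.float64(131.6), np.float64(0.2), np.float64(43.2)), (226, np.float64(129.4), np.float64(0.2), np.float64(43.7)), (229, np.float64(126.9), np.float64(0.2), np.float64(42.8)), (232, np.float64(124.7), np.float64(0.2), np.float64(43.6)), (235, np.float64(122.2), np.float64(0.2), np.float64(42.6)), (238, np.float64(120.0), np.float64(0.2), np.float64(43.4)), (241, np.float64(117.5), np.float64(0.2), np.float64(42.6)), (244, np.float64(115.3), np.float64(0.2), np.float64(43.2)), (247, np.float64(112.9), np.float64(0.2), np.float64(43.0)), (250, np.float64(110.6), np.float64(0.2), np.float64(43.7)), (253, np.float64(108.1), np.float64(0.2), np.float64(42.9)), (256, np.float64(105.7), np.float64(0.2),
[... 192 characters left out ...]
64(59.9)), (268, np.float64(101.6), np.float64(0.2), np.float64(59.9)), (271, np.float64(99.7), np.float64(0.2), np.float64(61.0)), (274, np.float64(96.9), np.float64(0.2), np.float64(59.8)), (277, np.float64(116.0), np.float64(0.2), np.float64(118.8)), (280, np.float64(114.9), np.float64(0.2), np.float64(120.5)), (283, np.float64(113.2), np.float64(0.2), np.float64(120.7)), (286, np.float64(111.8), np.float64(0.2), np.float64(121.4))]
355 [(274, np.float64(118.3), np.float64(-20.6), np.float64(120.2)), (278, np.float64(116.7), np.float64(-20.4), np.float64(122.1)), (282, np.float64(114.9), np.float64(-20.3), np.float64(123.5)), (286, np.float64(112.3), np.float64(-20.5), np.float64(122.9))]
```

move_arm(moves=[[0.8, 15, -2, 0, -0.1, 0], [0.8, 34, -2, 0, -0.1, 0], [0.8, 34, -2, 0, -0.1, 0], [0.8, 34, -2, 0, -0.1, 0], [0.8, 34, -2, 0, -0.1, 0]])

```text
time_s: 3.85
tool_pos: [0.5572, 0.0341, 0.1173]
tool_rot: [-89.9, -0.0, -77.5]
force: [-0.4, -0.6, -0.4]
grip_width: 0.0869
```

```bash
python3 - <<'E'
from h import *
st()
E
```

```text
t 3.85 tcpJ [114.    0.2 117.3] rot [-8.986e+01 -3.000e-02 -7.749e+01] Fj [-0.5   0.55 -0.38] grip 86.9 T [-0.01 -0.14  0.  ]
```

move_arm(moves=[[0, 0, 0, 0, 0, 0], [0, 0, 0, 0, 0, 0], [0, 0, 0, 0, 0, 0], [0, 0, 0, 0, 0, 0], [0, 0, 0, 0, 0, 0], [0, 0, 0, 0, 0, 0], [0, 0, 0, 0, 0, 0], [0, 0, 0, 0, 0, 0]], claw=40, newtons=10)

```text
time_s: 4.52
tool_pos: [0.5572, 0.0343, 0.116]
tool_rot: [-89.9, 0.0, -77.5]
force: [2.6, 0.8, 0.3]
grip_width: 0.048
```

```bash
python3 - <<'E'
from h import *
st()
E
```

```text
t 4.52 tcpJ [114.2   0.2 116. ] rot [-89.85   0.   -77.5 ] Fj [ 0.24 -2.72  0.26] grip 48.0 T [ 0.16 -0.63 -0.13]
```

move_arm(moves=[[-2, 6, 0, 0, 0, 0], [-2, 12, 0, 0, 0, 0], [-2, 18, 0, 0, 0, 0], [-2, 24, 0, 0, 0, 0], [-2, 30, 0, 0, 0, 0], [-2, 36, 0, 0, 0, 0], [-2, 40, 0, 0, 0, 0], [-2, 40, 0, 0, 0, 0]])

```text
time_s: 5.18
tool_pos: [0.5565, 0.0368, 0.0746]
tool_rot: [-89.9, 0.1, -77.4]
force: [5.3, 2.5, 1.1]
grip_width: 0.0478
```

```bash
python3 - <<'E'
from h import *
st(); p,J=field('w3')
cv2.imwrite('pics/w3z.png',cv2.resize(p[200:400,200:440,::-1],None,fx=3,fy=3,interpolation=cv2.INTER_CUBIC))
E
```

```text
t 5.18 tcpJ [116.9   0.2  74.6] rot [-8.987e+01  5.000e-02 -7.741e+01] Fj [ 1.33 -5.75  1.07] grip 47.8 T [ 0.47 -1.22  0.02]
```

View pics/w3z.png

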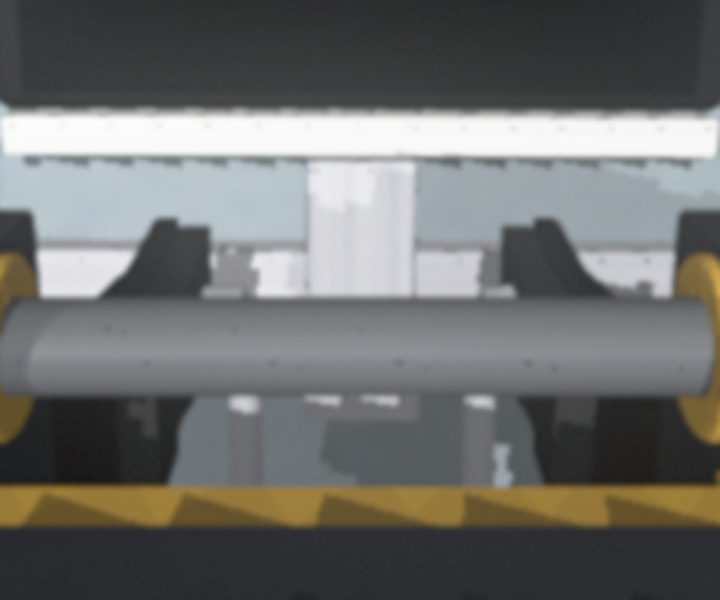

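move_arm(moves=[[1, 4, 1, 0, 0.3, 0], [1, 10, 1, 0, 0.3, 0], [1, 16, 1, 0, 0.3, 0], [1, 20, 1, 0, 0.3, 0], [1, 22, 1, 0, 0.3, 0], [1, 22, 1, 0, 0.3, 0]])

```text
time_s: 5.73
tool_pos: [0.5572, 0.0345, 0.0527]
tool_rot: [-90.0, -0.0, -77.8]
force: [4.9, 1.6, 0.7]
grip_width: 0.0479
```

```bash
python3 - <<'E'
from h import *
st()
E
```

```text
t 5.73 tcpJ [1.145e+02 1.000e-01 5.270e+01] rot [-8.997e+01 -2.000e-02 -7.780e+01] Fj [ 0.56 -5.15  0.73] grip 47.9 T [ 0.08 -1.11 -0.02]
```

move_arm(moves=[[-0.5, 2, 1, 0, 0, 0], [-0.5, 4, 1, 0, 0, 0], [-0.5, 6, 1, 0, 0, 0], [-0.5, 6, 1, 0, 0, 0]])

```text
time_s: 6.07
tool_pos: [0.5573, 0.0355, 0.0468]
tool_rot: [-90.0, -0.0, -77.8]
force: [3.2, -0.4, 1.1]
grip_width: 0.0477
```

```bash
python3 - <<'E'
from h import *
st(); p,J=field('w4')
cv2.imwrite('pics/w4z.png',cv2.resize(p[200:400,200:440,::-1],None,fx=3,fy=3,interpolation=cv2.INTER_CUBIC))
for u in (317,):
    print([(v,)+tuple(J[v,u].round(1)) for v in range(240,350,3)])
shot('scene','s4'); p=cv2.imread('pics/s4.png')[180:330,220:400]; cv2.imwrite('pics/s4z.png',cv2.resize(p,None,fx=4,fy=4,interpolation=cv2.INTER_CUBIC))
E
```

```text
t 6.07 tcpJ [115.5  -0.3  46.8] rot [-9.005e+01 -1.000e-02 -7.778e+01] Fj [-1.1  -3.01  1.07] grip 47.7 T [-0.07 -0.76 -0.01]
[(240, np.float64(138.6), np.float64(1.6), np.float64(17.3)), (243, np.float64(136.8), np.float64(1.7), np.float64(16.6)), (246, np.float64(134.1), np.float64(1.7), np.float64(12.7)), (249, np.float64(134.0), np.float64(1.7), np.float64(18.6)), (252, np.float64(132.2), np.float64(1.7), np.float64(17.9)), (255, np.float64(130.3), np.float64(1.7), np.float64(17.2)), (258, np.float64(129.1), np.float64(1.7), np.float64(18.6)), (261, np.float64(127.4), np.float64(1.7), np.float64(18.5)), (264, np.float64(132.5), np.float64(1.6), np.float64(39.7)), (267, np.float64(132.0), np.float64(1.6), np.float64(42.8)), (270, np.float64(130.8), np.float64(1.6), np.float64(43.6)), (273, np.float64(129.1), np.float64(1.6), np.float64(42.9)), (276, np.float64(127.8), np.float64(1.6), np.float64(43.3)), (279, np.float64(126.2), np.float64(1.6), np.float64(43.1)), (282, np.float64(124.9), np.float64(1.6), np.float64(43.5)), (285, np.float64(123.3), np.float64(1.6), np.float64(43.3)
[... 594 characters left out ...]
.3), np.float64(121.0)), (318, np.float64(145.7), np.float64(1.3), np.float64(122.0)), (321, np.float64(144.8), np.float64(1.3), np.float64(121.6)), (324, np.float64(144.0), np.float64(1.3), np.float64(121.7)), (327, np.float64(143.0), np.float64(1.3), np.float64(121.2)), (330, np.float64(142.2), np.float64(1.3), np.float64(121.2)), (333, np.float64(105.2), np.float64(1.6), np.float64(55.4)), (336, np.float64(105.4), np.float64(1.6), np.float64(58.4)), (339, np.float64(105.4), np.float64(1.6), np.float64(61.0)), (342, np.float64(103.9), np.float64(1.6), np.float64(60.9)), (345, np.float64(102.1), np.float64(1.6), np.float64(60.3)), (348, np.float64(100.9), np.float64(1.6), np.float64(60.6))]
```

View pics/w4z.png

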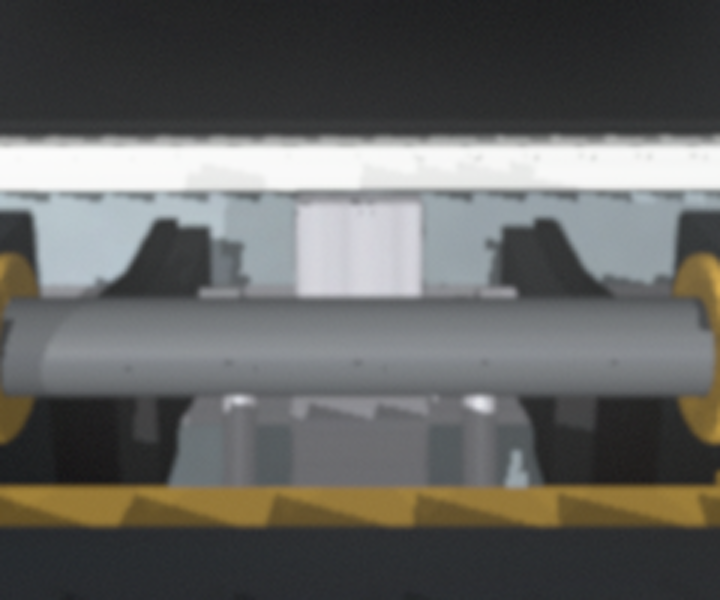

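View pics/s4z.png

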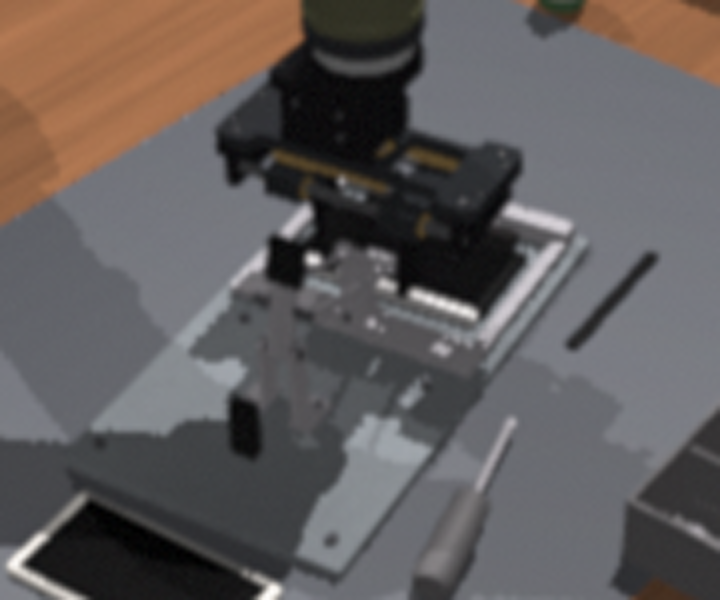

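```bash
python3 - <<'E'
from h import *
J=np.load('pics/Jw4.npy')
for u in (270,276,360,366): print(u,[(v,)+tuple(J[v,u].round(1)) for v in range(293,300)])
for u in (279,359): print(u,[(v,)+tuple(J[v,u].round(1)) for v in range(331,344,3)])
E
```

```text
270 [(293, np.float64(116.2), np.float64(24.9), np.float64(35.6)), (294, np.float64(115.6), np.float64(24.9), np.float64(35.4)), (295, np.float64(120.1), np.float64(23.1), np.float64(47.3)), (296, np.float64(120.6), np.float64(22.8), np.float64(49.8)), (297, np.float64(120.2), np.float64(22.8), np.float64(50.0)), (298, np.float64(148.6), np.float64(12.8), np.float64(117.0)), (299, np.float64(148.7), np.float64(12.6), np.float64(117.9))]
276 [(293, np.float64(104.8), np.float64(25.5), np.float64(8.1)), (294, np.float64(104.1), np.float64(25.5), np.float64(8.0)), (295, np.float64(120.1), np.float64(20.4), np.float64(47.3)), (296, np.float64(120.7), np.float64(20.0), np.float64(50.1)), (297, np.float64(120.5), np.float64(20.0), np.float64(50.6)), (298, np.float64(148.2), np.float64(11.4), np.float64(116.2)), (299, np.float64(148.2), np.float64(11.3), np.float64(116.7))]
360 [(293, np.float64(104.3), np.float64(-23.2), np.float64(7.2)), (294, np.float64(105.2), np.float64(-22.8), np.float64(10.7)), (295, np.float64(120.6), np.float64(-17.9), np.float64(48.7)), (296, np.float64(120.6), np
[... 607 characters left out ...]
 (299, np.float64(148.4), np.float64(-10.7), np.float64(117.3))]
279 [(331, np.float64(141.8), np.float64(10.3), np.float64(121.0)), (334, np.float64(105.0), np.float64(18.5), np.float64(55.9)), (337, np.float64(104.0), np.float64(18.5), np.float64(56.6)), (340, np.float64(101.9), np.float64(18.6), np.float64(55.7)), (343, np.float64(100.9), np.float64(18.6), np.float64(56.5))]
359 [(331, np.float64(141.8), np.float64(-8.8), np.float64(120.9)), (334, np.float64(104.9), np.float64(-17.1), np.float64(55.7)), (337, np.float64(103.2), np.float64(-17.2), np.float64(55.4)), (340, np.float64(102.4), np.float64(-17.1), np.float64(56.5)), (343, np.float64(100.9), np.float64(-17.1), np.float64(56.5))]
```

move_arm(moves=[[0, 1.2, 0.6, 0, 0, 0], [2, 1.2, 0.6, 0, 0, 0], [4, 1.2, 0.6, 0, 0, 0], [4, 1.2, 0.6, 0, 0, 0]])

```text
time_s: 6.5
tool_pos: [0.5582, 0.0327, 0.0459]
tool_rot: [-90.1, 0.1, -77.8]
force: [0.4, 3.4, 0.1]
grip_width: 0.0477
```

```bash
python3 - <<'E'
from h import *
st()
E
```

```text
t 6.5 tcpJ [112.5  -0.6  45.9] rot [-9.009e+01  7.000e-02 -7.776e+01] Fj [ 3.19 -1.11  0.14] grip 47.7 T [ 0.65 -0.2  -0.05]
```

move_arm(moves=[[0, 0, 0, 0, 0, 0], [0, 0, 0, 0, 0, 0]])

```text
time_s: 6.67
tool_pos: [0.5584, 0.0325, 0.046]
tool_rot: [-90.1, 0.0, -77.8]
force: [-0.8, 2.7, -0.7]
grip_width: 0.0482
```

```bash
python3 - <<'E'
from h import *
st(); p,J=field('w5'); 
cv2.imwrite('pics/w5z.png',cv2.resize(p[200:400,200:440,::-1],None,fx=3,fy=3,interpolation=cv2.INTER_CUBIC))
for u in (270,276,360,366): print(u,[(v,)+tuple(J[v,u].round(1)) for v in range(293,306)])
print([(v,)+tuple(J[v,317].round(1)) for v in range(262,270)],[(v,)+tuple(J[v,317].round(1)) for v in range(330,350,2)])
E
```

```text
t 6.67 tcpJ [112.3  -0.7  46. ] rot [-9.008e+01  4.000e-02 -7.776e+01] Fj [ 2.8   0.21 -0.71] grip 48.2 T [ 0.55 -0.05 -0.12]
270 [(293, np.float64(113.4), np.float64(24.3), np.float64(35.7)), (294, np.float64(112.8), np.float64(24.4), np.float64(35.5)), (295, np.float64(117.8), np.float64(22.4), np.float64(48.8)), (296, np.float64(117.5), np.float64(22.4), np.float64(49.1)), (297, np.float64(117.2), np.float64(22.3), np.float64(49.5)), (298, np.float64(145.2), np.float64(12.4), np.float64(115.7)), (299, np.float64(145.0), np.float64(12.4), np.float64(116.1)), (300, np.float64(145.5), np.float64(12.1), np.float64(117.8)), (301, np.float64(145.5), np.float64(12.0), np.float64(118.4)), (302, np.float64(145.5), np.float64(12.0), np.float64(118.8)), (303, np.float64(145.0), np.float64(12.1), np.float64(118.4)), (304, np.float64(145.1), np.float64(12.0), np.float64(119.1)), (305, np.float64(144.7), np.float64(12.0), np.float64(118.8))]
276 [(293, np.float64(105.2), np.float64(24.0), np.float64(15.9)), (294, np.float64(104.6), np.float64(24.0), np.float64(15.9)), (295, np.float64(117.6), n
[... 2718 characters left out ...]
at64(1.2), np.float64(43.0)), (269, np.float64(128.1), np.float64(1.2), np.float64(42.8))] [(330, np.float64(139.1), np.float64(0.9), np.float64(120.6)), (332, np.float64(104.5), np.float64(1.2), np.float64(58.2)), (334, np.float64(104.4), np.float64(1.2), np.float64(59.8)), (336, np.float64(103.5), np.float64(1.2), np.float64(59.8)), (338, np.float64(102.4), np.float64(1.2), np.float64(59.6)), (340, np.float64(102.5), np.float64(1.2), np.float64(61.4)), (342, np.float64(100.8), np.float64(1.2), np.float64(60.1)), (344, np.float64(100.0), np.float64(1.2), np.float64(60.5)), (346, np.float64(99.3), np.float64(1.2), np.float64(60.9)), (348, np.float64(97.2), np.float64(1.2), np.float64(59.0))]
```

View pics/w5z.png

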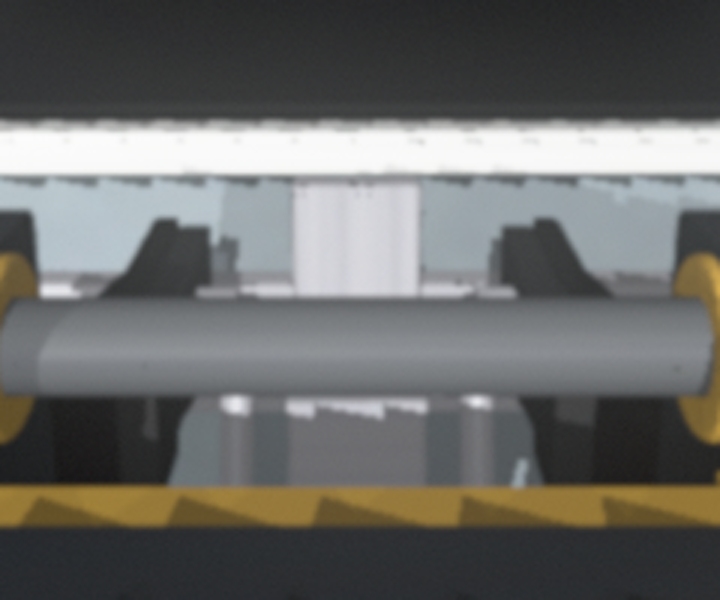

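move_arm(moves=[[0, 0.6, 0, 0, 0, 0], [0, 1.2, 0, 0, 0, 0], [0, 1.2, 0, 0, 0, 0]])

```text
time_s: 6.97
tool_pos: [0.5587, 0.0319, 0.0449]
tool_rot: [-90.1, -0.0, -77.8]
force: [-0.8, 3.5, 0.4]
grip_width: 0.0478
```

```bash
python3 - <<'E'
from h import *
st()
E
```

```text
t 6.97 tcpJ [111.6  -0.8  44.9] rot [-9.005e+01 -1.000e-02 -7.778e+01] Fj [3.62 0.07 0.37] grip 47.8 T [ 0.46  0.06 -0.08]
```

move_arm(moves=[[1.5, 0, 0, 0, 0, 0], [3, 0, 0, 0, 0, 0], [4.5, 0, 0, 0, 0, 0], [6, 0, 0, 0, 0, 0], [6, 0, 0, 0, 0, 0]])

```text
time_s: 7.38
tool_pos: [0.5602, 0.0255, 0.045]
tool_rot: [-90.0, -0.0, -77.8]
force: [-2.0, 2.5, -0.3]
grip_width: 0.0476
```

```bash
python3 - <<'E'
from h import *
st()
E
```

```text
t 7.38 tcpJ [105.   -0.9  45. ] rot [-9.004e+01 -2.000e-02 -7.782e+01] Fj [ 2.86  1.4  -0.35] grip 47.6 T [ 0.4   0.24 -0.08]
```

move_arm(moves=[[1, 0, 0, 0, 0, 0], [2, 0, 0, 0, 0, 0], [3, 0, 0, 0, 0, 0], [3, 0, 0, 0, 0, 0]])

```text
time_s: 7.72
tool_pos: [0.5608, 0.0229, 0.045]
tool_rot: [-90.0, -0.0, -77.8]
force: [-2.4, 2.5, -0.2]
grip_width: 0.048
```

```bash
python3 - <<'E'
from h import *
st()
E
```

```text
t 7.72 tcpJ [102.4  -1.   45. ] rot [-9.003e+01 -1.000e-02 -7.780e+01] Fj [ 2.91  1.81 -0.24] grip 48.0 T [ 0.49  0.32 -0.13]
```

move_arm(moves=[[0.5, 0, 0, 0, 0, 0], [1, 0, 0, 0, 0, 0], [1, 0, 0, 0, 0, 0]])

```text
time_s: 7.97
tool_pos: [0.561, 0.0221, 0.045]
tool_rot: [-90.0, -0.0, -77.8]
force: [-3.6, 3.1, -0.5]
grip_width: 0.0475
```

```bash
python3 - <<'E'
from h import *
st(); p,J=field('w6'); 
cv2.imwrite('pics/w6z.png',cv2.resize(p[200:400,200:440,::-1],None,fx=3,fy=3,interpolation=cv2.INTER_CUBIC))
for u in (270,276,360,366): print(u,[(v,)+tuple(J[v,u].round(1)) for v in range(294,299)])
print([(v,)+tuple(J[v,310].round(1)) for v in range(240,268,3)],[(v,)+tuple(J[v,310].round(1)) for v in range(330,350,2)])
E
```

```text
t 7.97 tcpJ [101.6  -1.   45. ] rot [-90.03  -0.   -77.79] Fj [ 3.85  2.88 -0.47] grip 47.5 T [ 0.53  0.42 -0.2 ]
270 [(294, np.float64(102.0), np.float64(24.0), np.float64(34.3)), (295, np.float64(106.8), np.float64(22.2), np.float64(46.8)), (296, np.float64(106.6), np.float64(22.1), np.float64(47.6)), (297, np.float64(106.9), np.float64(21.8), np.float64(49.4)), (298, np.float64(134.4), np.float64(12.1), np.float64(114.5))]
276 [(294, np.float64(94.9), np.float64(23.3), np.float64(17.2)), (295, np.float64(106.6), np.float64(19.5), np.float64(46.5)), (296, np.float64(106.8), np.float64(19.3), np.float64(48.0)), (297, np.float64(107.1), np.float64(19.1), np.float64(49.9)), (298, np.float64(134.5), np.float64(10.6), np.float64(114.7))]
360 [(294, np.float64(94.9), np.float64(-22.4), np.float64(17.5)), (295, np.float64(106.6), np.float64(-18.7), np.float64(46.7)), (296, np.float64(106.7), np.float64(-18.6), np.float64(48.0)), (297, np.float64(106.9), np.float64(-18.4), np.float64(49.5)), (298, np.float64(134.4), np.float64(-10.1), np.float64(114.5))]
366 [(294, np.float64(95.5), np.flo
[... 795 characters left out ...]
1), np.float64(4.0), np.float64(42.6)), (267, np.float64(119.1), np.float64(4.0), np.float64(43.9))] [(330, np.float64(128.1), np.float64(2.2), np.float64(118.9)), (332, np.float64(96.0), np.float64(3.8), np.float64(61.2)), (334, np.float64(94.2), np.float64(3.8), np.float64(59.6)), (336, np.float64(93.6), np.float64(3.8), np.float64(60.2)), (338, np.float64(92.7), np.float64(3.8), np.float64(60.4)), (340, np.float64(92.0), np.float64(3.8), np.float64(60.7)), (342, np.float64(91.1), np.float64(3.8), np.float64(60.8)), (344, np.float64(58.8), np.float64(5.3), np.float64(7.7)), (346, np.float64(58.4), np.float64(5.2), np.float64(9.1)), (348, np.float64(56.1), np.float64(5.3), np.float64(7.5))]
```

View pics/w6z.png

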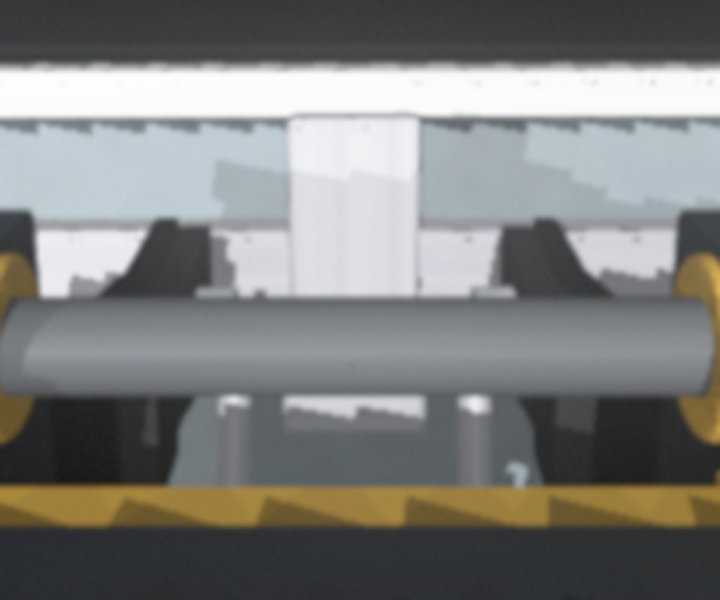

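move_arm(moves=[[0.5, 0, -0.6, 0, 0, 0], [0.8, 0, -0.6, 0, 0, 0], [0.8, 0, -0.6, 0, 0, 0]])

```text
time_s: 8.27
tool_pos: [0.5611, 0.0214, 0.0453]
tool_rot: [-90.0, -0.0, -77.8]
force: [-2.0, 2.1, -0.4]
grip_width: 0.0479
```

```bash
python3 - <<'E'
from h import *
st()
E
```

```text
t 8.27 tcpJ [100.9  -0.9  45.3] rot [-8.996e+01 -1.000e-02 -7.777e+01] Fj [ 2.44  1.53 -0.37] grip 47.9 T [ 0.58  0.25 -0.14]
```

move_arm(moves=[[0.4, 0, -0.3, 0, 0, 0], [0.8, 0, -0.3, 0, 0, 0], [0.8, 0, -0.3, 0, 0, 0]])

```text
time_s: 8.52
tool_pos: [0.5611, 0.0206, 0.0453]
tool_rot: [-89.9, -0.0, -77.8]
force: [0.2, 3.4, -1.0]
grip_width: 0.0477
```

```bash
python3 - <<'E'
from h import *
st()
E
```

```text
t 8.52 tcpJ [100.   -0.8  45.3] rot [-8.994e+01 -1.000e-02 -7.777e+01] Fj [ 3.26 -0.93 -0.98] grip 47.7 T [0.75 0.05 0.01]
```

move_arm(moves=[[0.4, 0, 0, 0, 0, 0], [0.7, 0, 0, 0, 0, 0], [0.7, 0, 0, 0, 0, 0]])

```text
time_s: 8.77
tool_pos: [0.5612, 0.0203, 0.0453]
tool_rot: [-90.0, 0.0, -77.8]
force: [-1.1, 4.8, -0.9]
grip_width: 0.0479
```

```bash
python3 - <<'E'
from h import *
st()
E
```

```text
t 8.77 tcpJ [99.8 -0.8 45.3] rot [-8.995e+01  2.000e-02 -7.776e+01] Fj [ 4.91  0.06 -0.9 ] grip 47.9 T [ 0.97 -0.01 -0.05]
```

move_arm(moves=[[0, -1.5, 0, 0, 0, 0], [0, -3, 0, 0, 0, 0], [0, -4, 0, 0, 0, 0], [0, -4, 0, 0, 0, 0]])

```text
time_s: 9.1
tool_pos: [0.561, 0.0201, 0.0494]
tool_rot: [-90.0, 0.0, -77.8]
force: [-0.2, 5.6, -0.5]
grip_width: 0.0478
```

```bash
python3 - <<'E'
from h import *
st()
E
```

```text
t 9.1 tcpJ [99.6 -0.6 49.4] rot [-8.997e+01  1.000e-02 -7.777e+01] Fj [ 5.49 -1.03 -0.47] grip 47.8 T [ 1.15 -0.08 -0.02]
```

move_arm(moves=[[0, 0, 0, 0, 0, 0], [0, 0, 0, 0, 0, 0], [0, 0, 0, 0, 0, 0], [0, 0, 0, 0, 0, 0]], claw=70)

```text
time_s: 9.43
tool_pos: [0.5609, 0.0183, 0.0492]
tool_rot: [-90.0, -0.1, -77.8]
force: [-0.5, -0.2, -0.1]
grip_width: 0.0658
```

```bash
python3 - <<'E'
from h import *
st(); p,J=field('w7'); 
cv2.imwrite('pics/w7z.png',cv2.resize(p[200:400,200:440,::-1],None,fx=3,fy=3,interpolation=cv2.INTER_CUBIC))
E
```

```text
t 9.43 tcpJ [97.9 -0.2 49.2] rot [-9.002e+01 -9.000e-02 -7.785e+01] Fj [-0.08  0.49 -0.06] grip 65.8 T [-0.   -0.17 -0.03]
```

View pics/w7z.png

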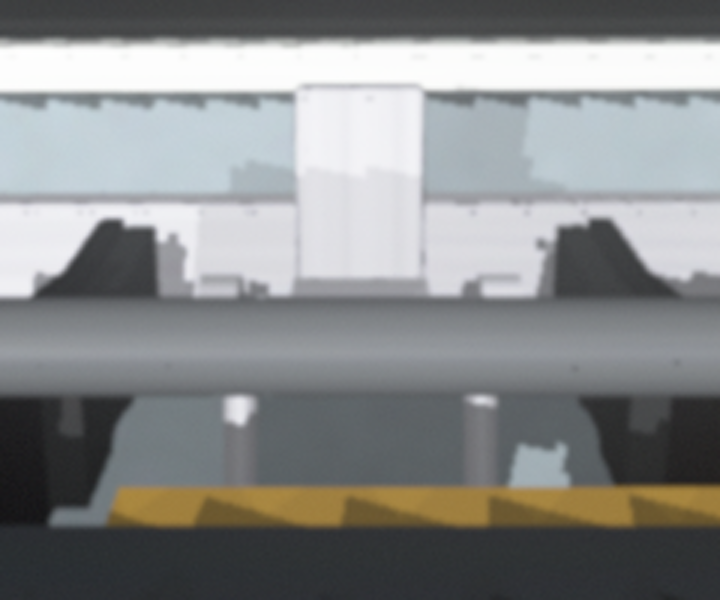

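move_arm(moves=[[0, -15, 0, 0, 0, 0], [0, -40, 0, 0, 0, 0], [0, -80, 0, 0, 0, 0], [0, -120, 0, 0, 0, 0], [0, -160, 0, 0, 0, 0], [0, -200, 0, 0, 0, 0], [0, -200, 0, 0, 0, 0], [0, -200, 0, 0, 0, 0]])

```text
time_s: 10.15
tool_pos: [0.5624, 0.0196, 0.2521]
tool_rot: [-89.7, -0.1, -77.8]
force: [-0.3, -0.5, -0.3]
grip_width: 0.0702
```

```bash
python3 - <<'E'
from h import *
st(); p,J=field('w8'); 
cv2.imwrite('pics/w8z.png',cv2.resize(p[100:400,200:440,::-1],None,fx=2,fy=2,interpolation=cv2.INTER_CUBIC))
for u in (319,300,340): print(u,[(v,)+tuple(J[v,u].round(1)) for v in range(180,300,3) if 25<J[v,u,2]<160])
E
```

```text
t 10.15 tcpJ [ 98.8  -1.8 252.1] rot [-89.69  -0.15 -77.81] Fj [-0.46  0.38 -0.28] grip 70.2 T [ 0.02 -0.13 -0.03]
319 [(189, np.float64(130.9), np.float64(-2.6), np.float64(43.7)), (192, np.float64(127.7), np.float64(-2.6), np.float64(43.0)), (195, np.float64(124.7), np.float64(-2.6), np.float64(43.3)), (198, np.float64(121.6), np.float64(-2.6), np.float64(42.6)), (201, np.float64(118.5), np.float64(-2.6), np.float64(42.8)), (204, np.float64(115.4), np.float64(-2.6), np.float64(42.9)), (207, np.float64(112.3), np.float64(-2.6), np.float64(43.0)), (210, np.float64(109.1), np.float64(-2.6), np.float64(42.6)), (213, np.float64(106.1), np.float64(-2.6), np.float64(43.7)), (216, np.float64(105.2), np.float64(-2.5), np.float64(56.2)), (219, np.float64(102.8), np.float64(-2.5), np.float64(59.4)), (222, np.float64(99.9), np.float64(-2.5), np.float64(60.4)), (225, np.float64(96.9), np.float64(-2.4), np.float64(60.4)), (228, np.float64(93.8), np.float64(-2.4), np.float64(60.2)), (231, np.float64(90.7), np.float64(-2.4), np.float64(60.0))]
300 [(219, np.float64(102.0), np.float64(16.7), np.flo
[... 1153 characters left out ...]
np.float64(71.0)), (279, np.float64(44.1), np.float64(16.8), np.float64(71.9)), (282, np.float64(41.8), np.float64(16.7), np.float64(74.2)), (285, np.float64(38.2), np.float64(16.8), np.float64(73.1)), (288, np.float64(35.3), np.float64(16.8), np.float64(73.8)), (291, np.float64(32.6), np.float64(16.8), np.float64(75.1)), (294, np.float64(30.5), np.float64(16.7), np.float64(77.9)), (297, np.float64(27.4), np.float64(16.8), np.float64(78.1))]
340 [(216, np.float64(105.0), np.float64(-23.6), np.float64(55.3)), (219, np.float64(102.2), np.float64(-23.5), np.float64(57.0)), (222, np.float64(99.3), np.float64(-23.5), np.float64(57.7)), (225, np.float64(96.5), np.float64(-23.5), np.float64(58.7))]
```

View pics/w8.png

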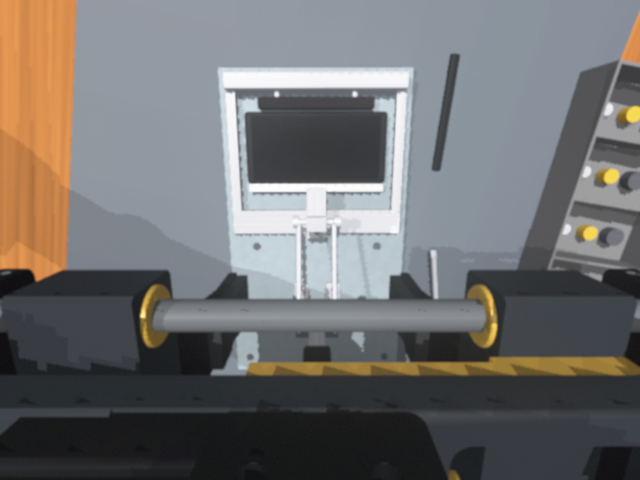

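```bash
python3 - <<'E'
from h import *
J=np.load('pics/Jw8.npy')
for u in (311,317,325): print(u,[(v,)+tuple(J[v,u].round(1)) for v in range(332,364,3)])
E
```

```text
311 [(332, np.float64(-5.7), np.float64(5.9), np.float64(88.2)), (335, np.float64(-6.6), np.float64(5.9), np.float64(92.5)), (338, np.float64(-8.0), np.float64(5.8), np.float64(95.8)), (341, np.float64(-9.8), np.float64(5.8), np.float64(98.3)), (344, np.float64(-10.1), np.float64(5.7), np.float64(103.2)), (347, np.float64(-11.7), np.float64(5.7), np.float64(105.9)), (350, np.float64(-13.5), np.float64(5.7), np.float64(108.2)), (353, np.float64(-13.8), np.float64(5.6), np.float64(112.9)), (356, np.float64(-14.6), np.float64(5.6), np.float64(116.5)), (359, np.float64(-16.3), np.float64(5.6), np.float64(118.7)), (362, np.float64(122.6), np.float64(1.5), np.float64(334.6))]
317 [(332, np.float64(-5.2), np.float64(-0.0), np.float64(89.2)), (335, np.float64(-6.9), np.float64(-0.0), np.float64(91.9)), (338, np.float64(-7.9), np.float64(-0.0), np.float64(96.0)), (341, np.float64(-9.3), np.float64(-0.0), np.float64(99.1)), (344, np.float64(-11.0), np.float64(0.0), np.float64(101.7)), (347, np.float64(-11.7), np.float64(0.0), np.float64(106.0)), (350, np.float64(-13.2), np.float64(0.0), np.flo
[... 252 characters left out ...]
(336.0))]
325 [(332, np.float64(-6.7), np.float64(-8.0), np.float64(86.5)), (335, np.float64(-9.6), np.float64(-8.0), np.float64(87.2)), (338, np.float64(-8.8), np.float64(-7.8), np.float64(94.5)), (341, np.float64(-10.3), np.float64(-7.8), np.float64(97.6)), (344, np.float64(-11.6), np.float64(-7.7), np.float64(100.8)), (347, np.float64(-11.9), np.float64(-7.6), np.float64(105.7)), (350, np.float64(-12.5), np.float64(-7.5), np.float64(109.9)), (353, np.float64(-14.6), np.float64(-7.4), np.float64(111.6)), (356, np.float64(-15.1), np.float64(-7.3), np.float64(115.8)), (359, np.float64(-16.2), np.float64(-7.3), np.float64(119.0)), (362, np.float64(122.6), np.float64(-1.6), np.float64(334.7))]
```

move_arm(moves=[[30, 0, -1.8, 0, 0, 0], [64, 15, -1.8, 0, 0, 0], [64, 45, -1.8, 0, 0, 0], [64, 70, -1.8, 0, 0, 0], [64, 70, -1.8, 0, 0, 0], [64, 70, -1.8, 0, 0, 0], [64, 70, -1.8, 0, 0, 0]], claw=0)

```text
time_s: 10.78
tool_pos: [0.5727, -0.0426, 0.1795]
tool_rot: [-90.0, 0.0, -77.7]
force: [0.7, 0.8, 0.0]
grip_width: 0.0313
```

```bash
python3 - <<'E'
from h import *
st(); shot('scene','s9'); p=cv2.imread('pics/s9.png')[180:330,220:400]; cv2.imwrite('pics/s9z.png',cv2.resize(p,None,fx=4,fy=4,interpolation=cv2.INTER_CUBIC))
E
```

```text
t 10.78 tcpJ [ 35.8   1.3 179.5] rot [-9.000e+01  2.000e-02 -7.773e+01] Fj [ 0.6  -0.86  0.  ] grip 31.3 T [-0.02 -0.1   0.01]
```

View pics/s9z.png

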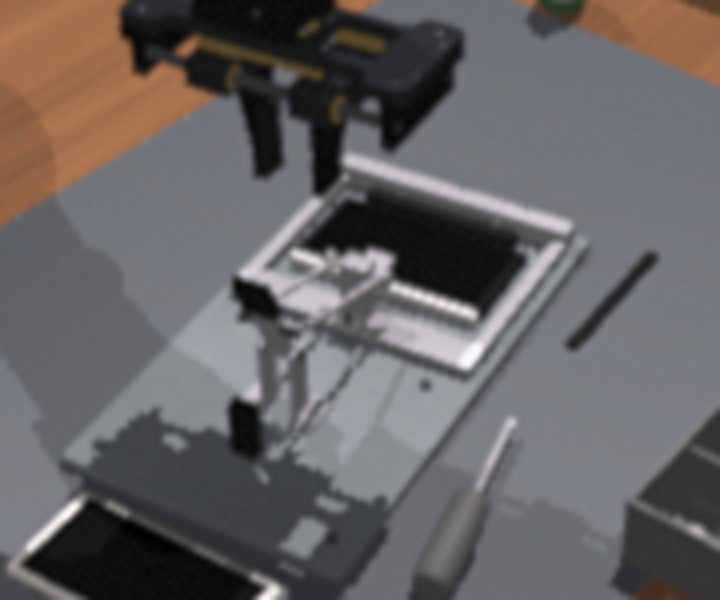

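move_arm(moves=[[10, 10, 1.2, 0, 0, 0], [20, 25, 1.2, 0, 0, 0], [30, 41, 1.2, 0, 0, 0], [36, 41, 1.2, 0, 0, 0], [36, 41, 1.2, 0, 0, 0], [36, 41, 1.2, 0, 0, 0]])

```text
time_s: 11.33
tool_pos: [0.5821, -0.0783, 0.1391]
tool_rot: [-89.9, -0.0, -77.8]
force: [0.8, 0.1, 1.1]
grip_width: 0.0007
```

```bash
python3 - <<'E'
from h import *
st()
E
```

```text
t 11.33 tcpJ [ -1.1  -0.2 139.1] rot [-8.992e+01 -2.000e-02 -7.782e+01] Fj [-0.04 -0.79  1.06] grip 0.7 T [ 0.06 -0.13 -0.  ]
```

move_arm(moves=[[5, 0.5, 0, 0, 0, 0], [9, 1, 0, 0, 0, 0], [12, 1.7, 0, 0, 0, 0], [15.4, 3, 0, 0, 0, 0], [18.6, 4.3, 0, 0, 0, 0], [21.7, 5.9, 0, 0, 0, 0], [24.8, 7.5, 0, 0, 0, 0], [24.8, 7.5, 0, 0, 0, 0]])

```text
time_s: 12.0
tool_pos: [0.5873, -0.1023, 0.1306]
tool_rot: [-89.9, 0.0, -77.8]
force: [2.0, 3.3, 2.4]
grip_width: 0.0005
```

```bash
python3 - <<'E'
from h import *
st()
E
```

```text
t 12.0 tcpJ [-25.6  -0.2 130.6] rot [-8.992e+01  2.000e-02 -7.779e+01] Fj [ 2.83 -2.61  2.42] grip 0.5 T [ 0.83 -0.59  0.03]
```

move_arm(moves=[[3, 1.4, 0, 0, 0, 0], [6.2, 2.9, 0, 0, 0, 0], [9, 5, 0, 0, 0, 0], [11.6, 7.2, 0, 0, 0, 0], [14.1, 9.7, 0, 0, 0, 0], [16.6, 12.2, 0, 0, 0, 0], [18.9, 14.9, 0, 0, 0, 0], [21.1, 17.6, 0, 0, 0, 0], [21.1, 17.6, 0, 0, 0, 0]])

```text
time_s: 12.75
tool_pos: [0.5912, -0.122, 0.1125]
tool_rot: [-90.0, 0.1, -77.7]
force: [1.3, 4.5, 1.9]
grip_width: 0.0004
```

```bash
python3 - <<'E'
from h import *
st(); field('w10'); shot('scene','s10'); p=cv2.imread('pics/s10.png')[180:330,220:400]; cv2.imwrite('pics/s10z.png',cv2.resize(p,None,fx=4,fy=4,interpolation=cv2.INTER_CUBIC))
E
```

```text
t 12.75 tcpJ [-45.7   0.2 112.5] rot [-8.999e+01  8.000e-02 -7.774e+01] Fj [ 4.11 -2.24  1.9 ] grip 0.4 T [ 0.9  -0.33 -0.01]
```

View pics/s10z.png

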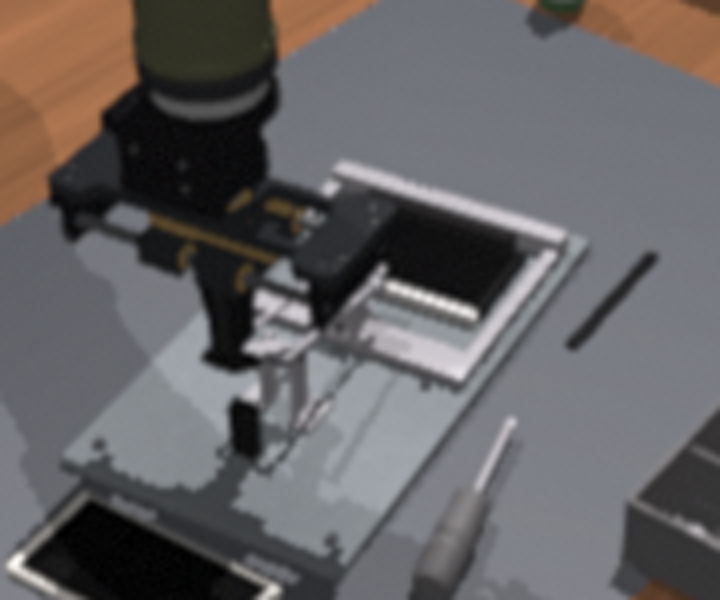

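View pics/w10.png

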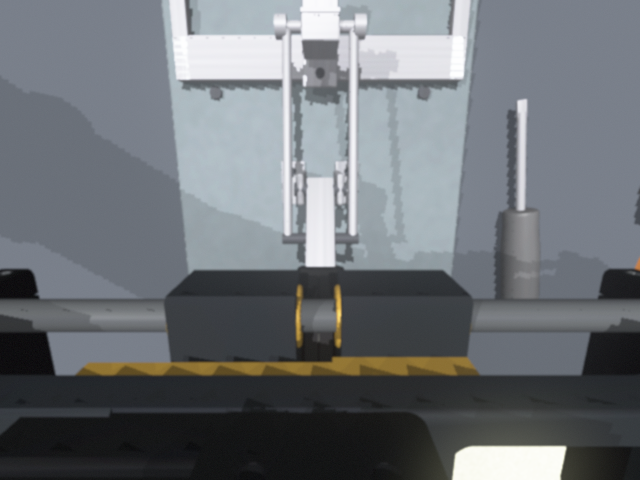

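move_arm(moves=[[2.5, 2.6, 0, 0, 0, 0], [4.9, 5.3, 0, 0, 0, 0], [6.6, 8.4, 0, 0, 0, 0], [8.2, 11.5, 0, 0, 0, 0], [9.6, 14.7, 0, 0, 0, 0], [10.9, 18, 0, 0, 0, 0], [11.9, 21.3, 0, 0, 0, 0], [11.9, 21.3, 0, 0, 0, 0]])

```text
time_s: 13.52
tool_pos: [0.5932, -0.136, 0.0908]
tool_rot: [-90.1, -0.1, -77.8]
force: [-0.5, 0.2, 1.2]
grip_width: 0.0003
```

```bash
python3 - <<'E'
from h import *
st()
E
```

```text
t 13.52 tcpJ [-59.8   1.2  90.8] rot [-9.006e+01 -6.000e-02 -7.783e+01] Fj [0.32 0.47 1.25] grip 0.3 T [ 0.11 -0.07  0.03]
```

```bash
python3 - <<'E'
from h import *
st(); p,J=field('w11'); shot('scene','s11'); p=cv2.imread('pics/s11.png')[180:330,220:400]; cv2.imwrite('pics/s11z.png',cv2.resize(p,None,fx=4,fy=4,interpolation=cv2.INTER_CUBIC))
E
```

```text
t 13.52 tcpJ [-59.8   1.2  90.8] rot [-9.006e+01 -6.000e-02 -7.783e+01] Fj [0.32 0.47 1.25] grip 0.3 T [ 0.11 -0.07  0.03]
```

View pics/s11z.png

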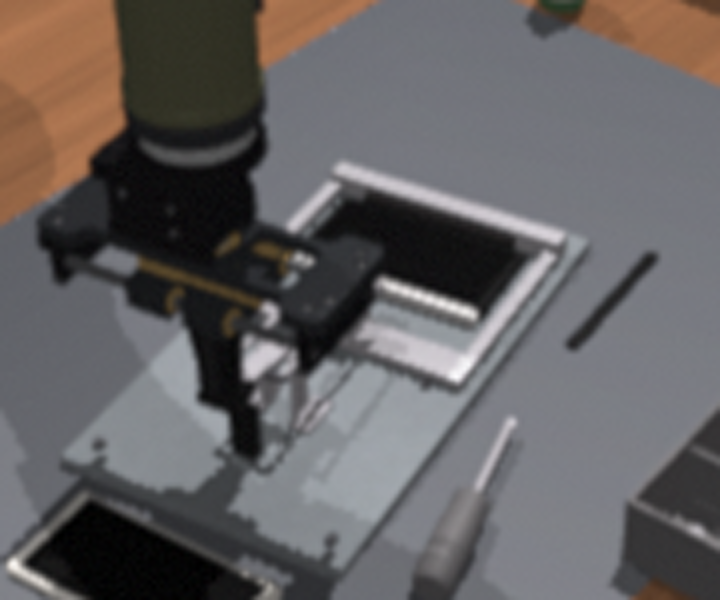

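View pics/w11.png

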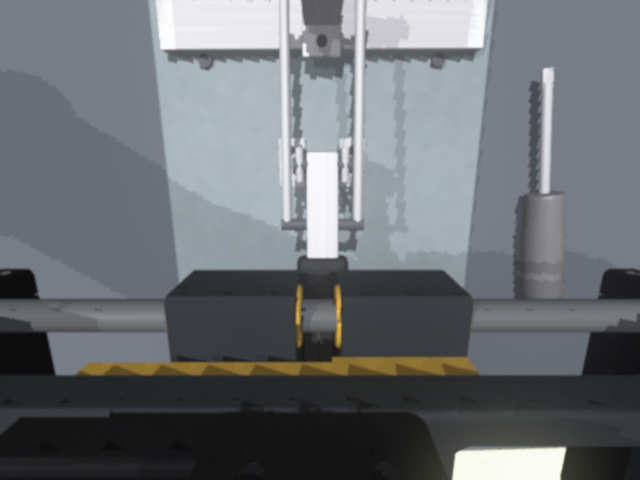

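```bash
python3 - <<'E'
from h import *
J=np.load('pics/Jw11.npy')
print([(v,)+tuple(J[v,322].round(1)) for v in list(range(0,60,8))+list(range(150,272,10))+[262,265,268]])
E
```

```text
[(0, np.float64(77.0), np.float64(0.4), np.float64(54.4)), (8, np.float64(76.9), np.float64(0.3), np.float64(45.5)), (16, np.float64(77.4), np.float64(0.2), np.float64(33.6)), (24, np.float64(77.5), np.float64(0.0), np.float64(21.7)), (32, np.float64(73.5), np.float64(0.0), np.float64(21.8)), (40, np.float64(68.6), np.float64(0.1), np.float64(24.9)), (48, np.float64(65.1), np.float64(0.1), np.float64(22.8)), (56, np.float64(61.4), np.float64(0.0), np.float64(21.3)), (150, np.float64(9.8), np.float64(-0.1), np.float64(7.6)), (160, np.float64(4.5), np.float64(0.5), np.float64(61.4)), (170, np.float64(-0.4), np.float64(0.5), np.float64(62.5)), (180, np.float64(-5.2), np.float64(0.5), np.float64(63.5)), (190, np.float64(-10.0), np.float64(0.5), np.float64(65.0)), (200, np.float64(-14.8), np.float64(0.5), np.float64(66.9)), (210, np.float64(-19.8), np.float64(0.5), np.float64(66.8)), (220, np.float64(-24.8), np.float64(0.5), np.float64(67.5)), (230, np.float64(-29.5), np.float64(0.5), np.float64(69.2)), (240, np.float64(-34.6), np.float64(0.5), np.float64(69.5)), (250, np.float64(-39.4), np.float64(0.6), np.float64(71.0)), (260, np.float64(-44.3), np.float64(0.6), np.float64(72.3)), (270, np.float64(-49.0), np.float64(0.6), np.float64(74.1)), (262, np.float64(-45.2), np.float64(0.6), np.float64(72.8)), (265, np.float64(-47.0), np.float64(0.6), np.float64(72.2)), (268, np.float64(-48.0), np.float64(0.6), np.float64(73.8))]
```

move_arm(moves=[[0, 3, 1, 0, 0, 0], [0, 6, 1, 0, 0, 0], [0, 9, 1, 0, 0, 0], [0, 12, 1, 0, 0, 0], [0, 15, 1, 0, 0, 0], [0, 15, 1, 0, 0, 0], [0, 15, 1, 0, 0, 0]])

```text
time_s: 14.2
tool_pos: [0.5942, -0.1339, 0.0761]
tool_rot: [-90.1, 0.1, -77.8]
force: [-0.2, -0.5, 0.3]
grip_width: 0.001
```

```bash
python3 - <<'E'
from h import *
st(); p,J=field('w12')
print([(v,)+tuple(J[v,322].round(1)) for v in range(0,272,15)])
E
```

```text
t 14.2 tcpJ [-57.9  -0.2  76.1] rot [-9.005e+01  5.000e-02 -7.776e+01] Fj [-0.48  0.31  0.27] grip 1.0 T [-0.04 -0.17  0.01]
[(0, np.float64(76.6), np.float64(-0.8), np.float64(46.3)), (15, np.float64(77.0), np.float64(-1.0), np.float64(27.6)), (30, np.float64(71.0), np.float64(-1.0), np.float64(25.2)), (45, np.float64(64.9), np.float64(-1.1), np.float64(22.4)), (60, np.float64(61.0), np.float64(-1.2), np.float64(8.3)), (75, np.float64(53.4), np.float64(-1.2), np.float64(7.5)), (90, np.float64(45.2), np.float64(-1.2), np.float64(8.3)), (105, np.float64(37.0), np.float64(-1.2), np.float64(8.9)), (120, np.float64(28.9), np.float64(-1.3), np.float64(7.6)), (135, np.float64(20.4), np.float64(-1.3), np.float64(7.7)), (150, np.float64(11.7), np.float64(-1.3), np.float64(8.4)), (165, np.float64(4.5), np.float64(-0.7), np.float64(63.0)), (180, np.float64(-2.3), np.float64(-0.7), np.float64(62.3)), (195, np.float64(-9.2), np.float64(-0.7), np.float64(62.7)), (210, np.float64(-16.4), np.float64(-0.8), np.float64(61.6)), (225, np.float64(-23.6), np.float64(-0.8), np.float64(61.9)), (240, np.float64(-31.1), np.float64(-0.8), np.float64(61.5)), (255, np.float64(-38.4), np.float64(-0.8), np.float64(62.4)), (270, np.float64(-46.1), np.float64(-0.8), np.float64(62.3))]
```

move_arm(moves=[[0, 2, 0, 0, 0, 0], [0, 4, 0, 0, 0, 0], [0, 6, 0, 0, 0, 0], [0, 7, 0, 0, 0, 0], [0, 8, 0, 0, 0, 0], [0, 8, 0, 0, 0, 0]])

```text
time_s: 14.75
tool_pos: [0.5945, -0.1343, 0.0688]
tool_rot: [-90.0, 0.0, -77.8]
force: [-0.0, 1.2, 0.9]
grip_width: 0.0004
```

```bash
python3 - <<'E'
from h import *
st(); p,J=field('w13')
print([(v,)+tuple(J[v,322].round(1)) for v in range(150,272,10)])
E
```

```text
t 14.75 tcpJ [-58.4  -0.4  68.8] rot [-90.02   0.   -77.78] Fj [ 1.2  -0.23  0.87] grip 0.4 T [ 0.03 -0.    0.  ]
[(150, np.float64(11.1), np.float64(-1.5), np.float64(8.3)), (160, np.float64(6.3), np.float64(-0.9), np.float64(61.9)), (170, np.float64(2.0), np.float64(-0.9), np.float64(61.6)), (180, np.float64(-2.3), np.float64(-0.9), np.float64(61.6)), (190, np.float64(-6.7), np.float64(-0.9), np.float64(61.5)), (200, np.float64(-11.2), np.float64(-0.9), np.float64(61.3)), (210, np.float64(-16.0), np.float64(-0.9), np.float64(59.5)), (220, np.float64(-20.8), np.float64(-0.9), np.float64(58.9)), (230, np.float64(-25.6), np.float64(-1.0), np.float64(58.8)), (240, np.float64(-30.7), np.float64(-1.0), np.float64(57.7)), (250, np.float64(-35.8), np.float64(-1.0), np.float64(56.9)), (260, np.float64(-41.3), np.float64(-1.0), np.float64(55.3)), (270, np.float64(-46.4), np.float64(-1.0), np.float64(55.6))]
```

move_arm(moves=[[0, 0.8, 0, 0, 0, 0], [0, 1.5, 0, 0, 0, 0], [0, 1.5, 0, 0, 0, 0]])

```text
time_s: 15.05
tool_pos: [0.5947, -0.1343, 0.0683]
tool_rot: [-90.0, -0.0, -77.8]
force: [-2.7, -0.8, 7.0]
grip_width: 0.0004
```

```bash
python3 - <<'E'
from h import *
st()
E
```

```text
t 15.05 tcpJ [-58.4  -0.6  68.3] rot [-9.001e+01 -3.000e-02 -7.778e+01] Fj [-0.19  2.83  7.04] grip 0.4 T [0.17 0.59 0.03]
```

On the rest (7 N reaction). Now retreat.

move_arm(moves=[[0, -5, 0, 0, 0, 0], [0, -20, 0, 0, 0, 0], [0, -50, 0, 0, 0, 0], [0, -90, 0, 0, 0, 0], [0, -130, 0, 0, 0, 0], [-40, -160, 0, 0, 0, 0], [-80, -190, 0, 0, 0, 0], [-110, -200, 0, 0, 0, 0], [-110, -200, 0, 0, 0, 0], [-110, -200, 0, 0, 0, 0]])

```text
time_s: 15.88
tool_pos: [0.5719, -0.0224, 0.2697]
tool_rot: [-89.8, -0.1, -77.4]
force: [0.2, -0.4, -0.6]
grip_width: 0.0005
```

```bash
python3 - <<'E'
from h import *
st(); p,J=field('w14')
cv2.imwrite('pics/w14z.png',cv2.resize(p[40:300,200:440,::-1],None,fx=2.2,fy=2.2,interpolation=cv2.INTER_CUBIC))
shot('top','t14'); q=cv2.imread('pics/t14.png')[180:320,210:440]; cv2.imwrite('pics/t14z.png',cv2.resize(q,None,fx=3.4,fy=3.4,interpolation=cv2.INTER_CUBIC))
print([(v,)+tuple(J[v,319].round(1)) for v in range(60,300,8)])
E
```

```text
t 15.88 tcpJ [ 55.7  -2.1 269.7] rot [-8.976e+01 -7.000e-02 -7.740e+01] Fj [-0.46 -0.11 -0.55] grip 0.5 T [-0.02 -0.1   0.  ]
[(60, np.float64(216.8), np.float64(-2.1), np.float64(22.5)), (68, np.float64(209.6), np.float64(-2.1), np.float64(21.0)), (76, np.float64(202.5), np.float64(-2.2), np.float64(17.7)), (84, np.float64(194.9), np.float64(-2.2), np.float64(16.8)), (92, np.float64(186.9), np.float64(-2.3), np.float64(17.0)), (100, np.float64(178.7), np.float64(-2.3), np.float64(18.5)), (108, np.float64(170.7), np.float64(-2.4), np.float64(18.0)), (116, np.float64(162.5), np.float64(-2.4), np.float64(18.2)), (124, np.float64(154.4), np.float64(-2.4), np.float64(17.2)), (132, np.float64(146.0), np.float64(-2.5), np.float64(17.4)), (140, np.float64(137.6), np.float64(-2.5), np.float64(17.1)), (148, np.float64(129.0), np.float64(-2.6), np.float64(18.2)), (156, np.float64(120.3), np.float64(-2.7), np.float64(7.5)), (164, np.float64(112.4), np.float64(-2.5), np.float64(43.6)), (172, np.float64(104.2), np.float64(-2.5), np.float64(44.3)), (180, np.float64(95.8), np.float64(-2.6), np.floa
[... 159 characters left out ...]
p.float64(-2.9), np.float64(21.8)), (212, np.float64(55.6), np.float64(-3.1), np.float64(7.8)), (220, np.float64(46.0), np.float64(-3.1), np.float64(8.1)), (228, np.float64(36.1), np.float64(-3.2), np.float64(7.6)), (236, np.float64(26.4), np.float64(-3.2), np.float64(8.4)), (244, np.float64(16.5), np.float64(-3.3), np.float64(8.8)), (252, np.float64(6.2), np.float64(-3.3), np.float64(8.1)), (260, np.float64(-3.8), np.float64(-3.4), np.float64(8.8)), (268, np.float64(4.0), np.float64(-2.9), np.float64(63.2)), (276, np.float64(65.6), np.float64(-1.2), np.float64(259.2)), (284, np.float64(63.0), np.float64(-1.2), np.float64(263.1)), (292, np.float64(59.6), np.float64(-1.2), np.float64(264.9))]
```

View pics/w14.png

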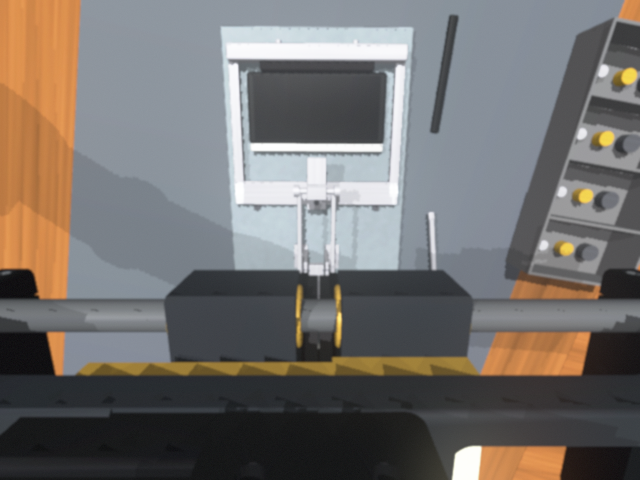

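```bash
python3 - <<'E'
from h import *
shot('scene','s15'); p=cv2.imread('pics/s15.png')[180:330,220:400]; cv2.imwrite('pics/s15z.png',cv2.resize(p,None,fx=4,fy=4,interpolation=cv2.INTER_CUBIC)); st()
E
```

```text
t 16.03 tcpJ [ 49.7  -0.  266.2] rot [-9.008e+01 -4.000e-02 -7.789e+01] Fj [-0.75  0.21  0.39] grip 0.4 T [-0.03 -0.09 -0.02]
```

View pics/s15z.png

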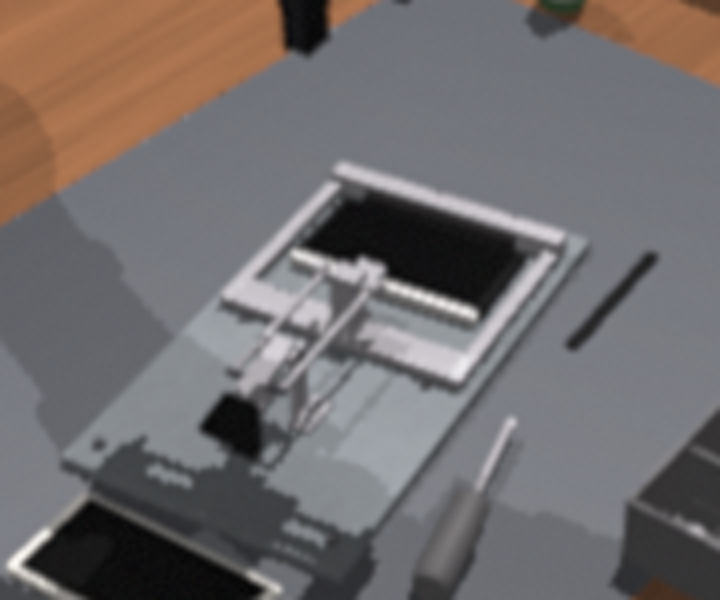

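The lever lies on its rest, the loop is hooked over the keeper, and the robot is clear of everything, so I'm handing the job in.

```bash
python3 - <<'E'
from h import *
print(job.sign_off())
E
```

```text
the job is handed in; nothing more can be done
None
```

The latch is closed and the phone is clamped. I handed the job in at about 16 s of the 61 s allowed; no verdict was reported.

- **Loop:** I pinched the loop's caps, brought the bar down past the lip and drew it back along the ledge until it met the post at jig x ≈ 99.5 mm. I raised it slightly so it sat behind the turned-down end, then let go. The keeper stood about 8 mm in from the slot's outer end. The pull read about 3 N before contact and about 5.5 N at most. The keeper looked unmoved in the wrist pictures before and after, so I take it the jaw stayed open.
- **Lever:** I pushed it over with closed fingers. The highest force I read was about 5 N on the way over, and 7 N when I pressed it briefly against its rest; I only read the force between moves.
- **Last checks:** Before I withdrew the fingers, the wrist camera put the lever at about 1.71 rad. After I withdrew, the scene picture still showed it down on its rest. The bar was still under the lip and the jaw was drawn in by roughly 13–16 mm. The phone lay between fence and pad, and the robot was about 200 mm clear of the latch. The screwdriver, pry bar and spare phone looked untouched in the scene picture.
- **Not checked:** I could not measure the pad's force on the phone; I inferred it from the jaw travel. I did not re-measure the positions of the puller, cleaner bottle or screw tin, but the arm did not work near them.
- **Disagreement:** The camera heights read about 1.5–2 mm low against the known jig heights. I corrected for that.

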